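# Put the sharpening stones back in their caddy

### The arm

A 6-joint arm with a two-finger parallel gripper is mounted at the origin on the work surface. World frame = base frame: x ahead of the robot, y to its left, z up, the work surface at z = 0. Lengths are in m, angles in rad, forces in N, time in s.
With the tool pointing down it reaches from about 0.4 to 0.825 m from the base axis. Payload 7 kg.
Tool frame: the origin (TCP) lies between the finger pads; the fingertips stand 11 mm ahead of it and the grasp point (between the pads) lies 8 mm behind it; x points along the fingers, z is the direction in which the jaws open and shut, and the axes are right-handed (so a half turn about x gives the same grasp; the last joint's range is limited). The gripper opens to 88 mm and grips with 3 to 60 N. Pads are 19 mm wide; open, the fingers measure 130 mm over their backs; the gripper's body (78 mm by 193 mm) begins 47 mm behind the grasp point.
Start: joints at [1.496, 0.359, 0.012, 0, -1.224, -0.288], TCP at [0.24, 0.631, 0.204] pointing down, gripper open.
Joint ranges: [-3.07, 3.07], [-1.43, 2.12], [-1.02, 1.25], [-3.03, 1.67], [-3.05, -0], [-3.03, 3.03]. Speed limits (rad/s): [2.39, 2.39, 3.01, 3.14, 3.14, 3.14].

### API

Orientations are given as [roll, pitch, yaw] about the fixed x, y, z axes, in that order (R = Rz(yaw) Ry(pitch) Rx(roll)).
In Python, from station import arm gives the robot as it stands.
- The arm moves only by the tool jog_arm, never from a script. Its argument "motion" is a list of rows, each an object of numbers: "dx", "dy", "dz": the shift along the tool's x, y, z in m; "twist": the turn about the tool's x in degrees. In form: [{"dx": .., "dy": .., "dz": .., "twist": ..}, ...]. A call has 1 to 20 rows; each row is the pose to reach, as a shift and turn from the pose commanded when the call began, along the tool's axes at that moment; what a row does not reach only later rows make up. A row lasts 1/12 s, in which the tool goes at most 41.7 mm and 7.16 degrees, less where a joint would pass 70% of its speed; a pose out of reach is approached as far as the arm can. A call with a gripper value outside its range is refused whole. "gripper" is the finger opening in m, from 0 to 0.0876, set as the call begins (left out, the last holds). The fingers move at their own pace and stop on an object; "newtons" is the grip in N (left out, the last holds). Time passes only in rows, so rows that repeat a pose let the fingers close. It gives the time, the measured TCP pose, the force and the opening at its end, in the units of the state.
- arm.get_state(): the state, without advancing time (a new reading comes with each control period).
- arm.grab_frame(name): name is "side" or "top"; returns the picture (400x640x3 uint8, red, green, blue); there is no depth.
- arm.camera_model(name): a dict with "camera_matrix" (3x3 intrinsics, pixels), "k1" (the pictures are not rectified: a ray, as slopes to the right and down, at radius r is drawn at 1 + k1 r^2 times it, then the intrinsics apply), "eye" and "attitude" of the camera in the world. Camera axes: x right, y down, z forward; pixel columns grow to the right and rows downward; lengths in m; the calibration is good to about 2 mm. A picture is of the moment at which its call begins. camera_model takes no time and is no camera call.
- arm.job_done(): hands the job in, once; it reports no verdict.
The state is a dict: "t": time; "q": joint angles; "qd": joint speeds; "joint_efforts": joint torques, N m; "eef_pos": TCP position; "ee_rot": TCP orientation; "force": force on the tool from outside, world axes, zero at the start; "moment": the same for the moment, N m; "width": finger opening in m.
Only numpy, scipy, OpenCV 4.12 (cv2) and the standard library are available. Lean on these libraries where they do the work, as an engineer would, in place of code of your own. Each camera call takes 0.05 s, during which the arm holds its last target.

### The job

Put the four good sharpening stones (the long one, the narrow stick, the short one and the solid round one) back into the caddy, each lying flat on the floor of the recess cut to its own outline, set down rather than dropped. The broken stone and the grinding wheel with a hole through it do not belong there: leave them lying where they are.

Things in the scene. Friction and masses are not known exactly. Their poses are not given: they have to be found in the camera images.
- stone_long: Whole rectangular sharpening stone, 40 mm (its x) by 100 mm (its y), about 0.25 kg. Loose, grey stone, 28 mm high, lying flat on the bench (z = 0) at any yaw. Origin: centre of its underside, z up.
- stone_stick: Narrow stick-shaped sharpening stone, 24 mm (its x) by 100 mm (its y), about 0.15 kg. Loose, grey stone, 28 mm high, lying flat on the bench (z = 0) at any yaw. Origin: centre of its underside, z up.
- stone_short: Short rectangular sharpening stone, 40 mm (its x) by 56 mm (its y), about 0.14 kg. Loose, grey stone, 28 mm high, lying flat on the bench (z = 0) at any yaw. Origin: centre of its underside, z up.
- stone_round: Solid round sharpening stone, a disc 54 mm across without a hole, about 0.15 kg. Loose, grey stone, 28 mm high, lying flat on the bench (z = 0) at any yaw. Origin: centre of its underside, z up.
- wheel: LOOK-ALIKE, does not belong: a small grinding wheel, a disc 54 mm across with a 22 mm hole right through its middle. Loose, grey stone, 28 mm high, lying flat on the bench (z = 0) at any yaw. Origin: centre of its underside, z up.
- broken: LOOK-ALIKE, does not belong: stump of a broken sharpening stone, 40 mm (its x) wide; one end square (y = -44 mm), the other a jagged slanting break, 88 mm long at its -x side and 46 mm at its +x side. Loose, grey stone, 28 mm high, lying flat on the bench (z = 0) at any yaw. Origin: on the underside, mid-width, 44 mm from the square end, z up.
- seat_long: Insert for the long stone: rectangular recess 54 mm (x) by 114 mm (y), 10 mm deep, flat floor lined black. Fixed light wooden insert 84 (x) x 126 (y) x 14 mm high, one of four set two by two in any order, turned alike, in a low dark caddy. Origin: centre of the insert's underside, 4 mm above the bench, z up; recess floor 4 mm and top 14 mm above the origin. Caddy rim equally high.
- seat_stick: Insert for the stick stone: narrow rectangular recess 38 mm (x) by 114 mm (y), 10 mm deep, flat floor lined black. Fixed light wooden insert 84 (x) x 126 (y) x 14 mm high, one of four set two by two in any order, turned alike, in a low dark caddy. Origin: centre of the insert's underside, 4 mm above the bench, z up; recess floor 4 mm and top 14 mm above the origin. Caddy rim equally high.
- seat_short: Insert for the short stone: short rectangular recess 54 mm (x) by 70 mm (y), 10 mm deep, flat floor lined black. Fixed light wooden insert 84 (x) x 126 (y) x 14 mm high, one of four set two by two in any order, turned alike, in a low dark caddy. Origin: centre of the insert's underside, 4 mm above the bench, z up; recess floor 4 mm and top 14 mm above the origin. Caddy rim equally high.
- seat_round: Insert for the round stone: round recess 68 mm across, 10 mm deep, flat floor lined black. Fixed light wooden insert 84 (x) x 126 (y) x 14 mm high, one of four set two by two in any order, turned alike, in a low dark caddy. Origin: centre of the insert's underside, 4 mm above the bench, z up; recess floor 4 mm and top 14 mm above the origin. Caddy rim equally high.
Not all that is in view belongs to the job. What is shaped like the stone_round but green or purple is not meant.

How it is judged:
At the end, for the whole second after the job is handed in: Each of the four stones lies flat (within 0.1 rad) on the floor of its own insert's recess (underside within 4 mm of the floor's height, centre within 13 mm of the insert's centre), at rest and released; the grinding wheel and the broken stone are within 20 mm of where they lay (horizontal distance between stone_long and seat_long below 0.013 m and z of stone_long in the frame of seat_long between 0.001 and 0.008 m and angle between each of stone_long, stone_stick, stone_short, stone_round's own z axis and vertical below 0.1 rad and linear speed of each of stone_long, stone_stick, stone_short, stone_round below 0.02 m/s and horizontal distance between stone_stick and seat_stick below 0.013 m and z of stone_stick in the frame of seat_stick between 0.001 and 0.008 m and horizontal distance between stone_short and seat_short below 0.013 m and z of stone_short in the frame of seat_short between 0.001 and 0.008 m and horizontal distance between stone_round and seat_round below 0.013 m and z of stone_round in the frame of seat_round between 0.001 and 0.008 m and distance of each of wheel, broken from where it was at the start of the episode below 0.02 m); the robot touches nothing.
It fails at once if a stone is dropped: out of the fingers with its underside more than 45 mm above the bench ((height (world z) of stone_long above 0.045 m and contact force between the fingers and stone_long below 0.1 N) or (height (world z) of stone_stick above 0.045 m and contact force between the fingers and stone_stick below 0.1 N) or (height (world z) of stone_short above 0.045 m and contact force between the fingers and stone_short below 0.1 N) or (height (world z) of stone_round above 0.045 m and contact force between the fingers and stone_round below 0.1 N)).
It fails at once if the grinding wheel with the hole is moved by more than 20 mm (distance of wheel from where it was at the start of the episode above 0.02 m).
It fails at once if the broken stone is moved by more than 20 mm (distance of broken from where it was at the start of the episode above 0.02 m).
It also fails if it takes over 93 s, if anything falls off the work surface, if the arm or the gripper's body presses on something with over 40 N, if the wrist force passes 120 N, or if a joint passes its speed limit or range.

## Working session

There is one attempt and no reset: what is moved stays moved. The work goes in short steps, Python scripts to look and compute and a tool call to move; the robot and the scene stay as the last step left them, time stands still between calls to the robot, and variables do not carry over. Pictures are saved under pics/ and viewed, and the job is handed in when it is done.

Besides the shell and the picture viewer there is one more tool, called after ">>>" as name(argument=value, ...), one argument or row to a line, values as JSON. jog_arm: Moves the arm, as the interface text tells. Its arguments: {"type":"object","properties":{"motion":{"type":"array"},"gripper":{"type":"number"},"newtons":{"type":"number"}},"required":["motion"]}

```bash
mkdir -p pics; ls; python3 - <<'E'
from station import arm
import cv2
for n in ("top","side"):
    f=arm.grab_frame(n); cv2.imwrite(f"pics/{n}0.png",f[:,:,::-1]); print(n,arm.camera_model(n))
print(arm.get_state())
E
```

```text
pics
top {'camera_matrix': array([[440.92927116,   0.        , 318.77809329],
       [  0.        , 440.92927116, 200.37379257],
       [  0.        ,   0.        ,   1.        ]]), 'k1': -0.07252726006259633, 'eye': array([ 0.46847567, -0.01198677,  1.08828145]), 'attitude': array([-3.08123414e+00,  2.45317758e-03, -1.57391375e+00])}
side {'camera_matrix': array([[407.1074246 ,   0.        , 321.20179504],
       [  0.        , 407.1074246 , 196.63497154],
       [  0.        ,   0.        ,   1.        ]]), 'k1': -0.031062447735217037, 'eye': array([ 0.15511248, -0.89455338,  0.6549014 ]), 'attitude': array([-2.12991034, -0.01133797, -0.3908485 ])}
{'t': 0.1, 'q': array([ 1.49608209e+00,  3.59287627e-01,  1.11954084e-02, -2.89620729e-04,
       -1.22409979e+00, -2.88099446e-01]), 'qd': array([-1.12201990e-03, -2.95908847e-03,  2.88088433e-03,  6.76286962e-04,
       -6.68757433e-04, -6.21423635e-05]), 'joint_efforts': array([-2.18770117e-03, -5.84161091e+01,  2.93751186e+01,  7.01554924e+00,
        1.02102119e-02, -5.45111766e-05]), 'eef_pos': array([0.23943228, 0.630632  , 0.20345724]), 'ee_rot': array([ 0.09545439,  1.56937432, -1.83825422]), 'force': array([ 0.09722125,  0.34797365, -0.32012912]), 'moment': array([-0.01473721,  0.00195718,  0.00042589]), 'width': 0.0876707962667707}
```

View pics/top0.png

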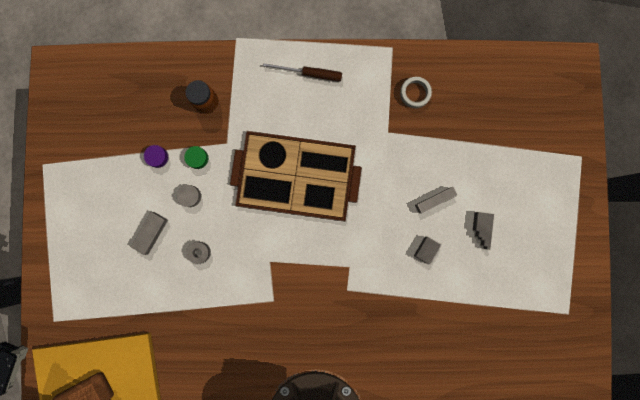

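View pics/side0.png

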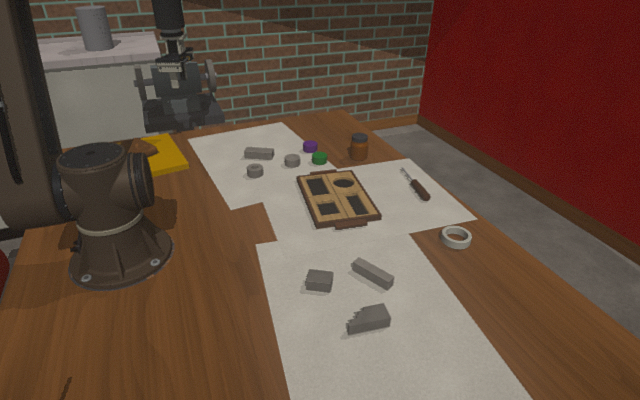

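The top view shows the round stone at (187,195), the long at (148,232) and the wheel at (197,252). The stick is at (432,200), the short at (424,249) and the broken stone at (480,229). The caddy is around (296,176). I'll zoom in next.

```bash
python3 - <<'E'
import cv2,numpy as np
f=cv2.imread("pics/top0.png")
a=cv2.resize(f[140:270,120:230],None,fx=3.6,fy=3.6,interpolation=cv2.INTER_CUBIC)
b=cv2.resize(f[170:270,395:505],None,fx=3.6,fy=3.6,interpolation=cv2.INTER_CUBIC)
o=np.zeros((max(a.shape[0],b.shape[0]),a.shape[1]+b.shape[1],3),np.uint8);o[:a.shape[0],:a.shape[1]]=a;o[:b.shape[0],a.shape[1]:]=b
cv2.imwrite("pics/z0.png",o)
cv2.imwrite("pics/z1.png",cv2.resize(f[125:228,225:370],None,fx=5,fy=5,interpolation=cv2.INTER_CUBIC))
E
```

```text
(no output)
```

View pics/z0.png

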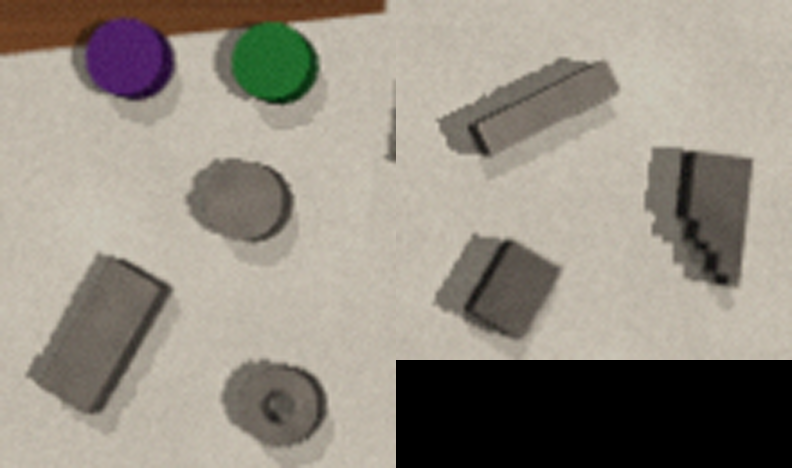

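View pics/z1.png

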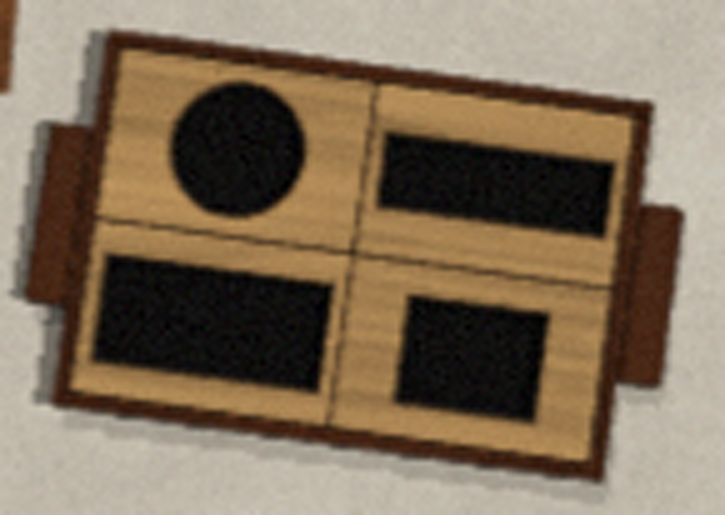

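```bash
cat > h.py <<'E'
import numpy as np, cv2
from station import arm
from scipy.spatial.transform import Rotation as R
C={n:arm.camera_model(n) for n in("top","side")}
def ray(n,uv):
    c=C[n];K=c["camera_matrix"];uv=np.asarray(uv,float).reshape(-1,1,2)
    p=cv2.undistortPointsIter(uv,K,np.array([c["k1"],0,0,0.]),None,None,(3,50,1e-12)).reshape(-1,2)
    d=np.c_[p,np.ones(len(p))]
    return c["eye"],d@R.from_euler("xyz",c["attitude"]).as_matrix().T
def plane(n,uv,z):
    e,d=ray(n,uv); return (e+d*((z-e[2])/d[:,2:]))[:,:2]
def proj(n,P):
    c=C[n];M=R.from_euler("xyz",c["attitude"]).as_matrix().T
    rv=cv2.Rodrigues(M)[0]
    return cv2.projectPoints(np.asarray(P,float).reshape(-1,1,3),rv,-M@c["eye"],c["camera_matrix"],np.array([c["k1"],0,0,0.]))[0].reshape(-1,2)
E
python3 - <<'E'
import cv2,numpy as np
f=cv2.imread("pics/top0.png")
def enh(r):
    g=cv2.resize(r,None,fx=6,fy=6,interpolation=cv2.INTER_CUBIC).astype(float)
    return np.clip((g-50)*255/140,0,255).astype(np.uint8)
a=enh(f[175:270,122:232][:, :110]); cv2.imwrite("pics/z2.png",a)
cv2.imwrite("pics/z3.png",enh(f[180:268,400:505]))
s=cv2.imread("pics/side0.png")
cv2.imwrite("pics/z4.png",cv2.resize(s[135:190,235:335],None,fx=7,fy=7,interpolation=cv2.INTER_CUBIC))
cv2.imwrite("pics/z5.png",cv2.resize(s[250:340,295:405],None,fx=6,fy=6,interpolation=cv2.INTER_CUBIC))
E
```

```text
(no output)
```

View pics/z2.png

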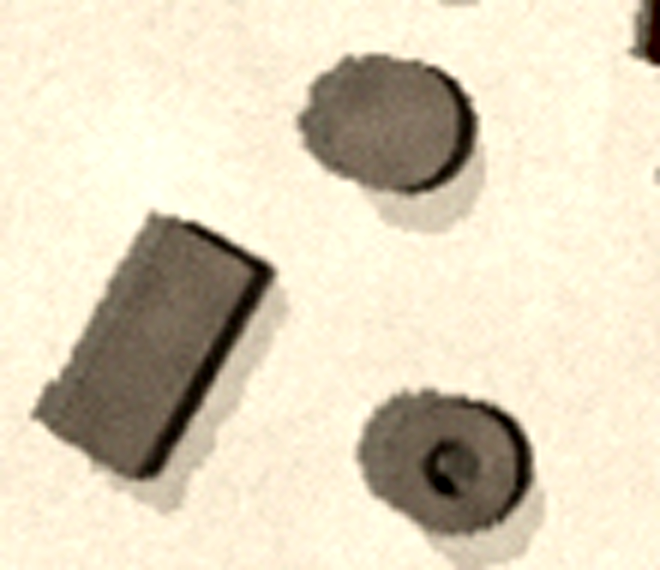

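View pics/z3.png

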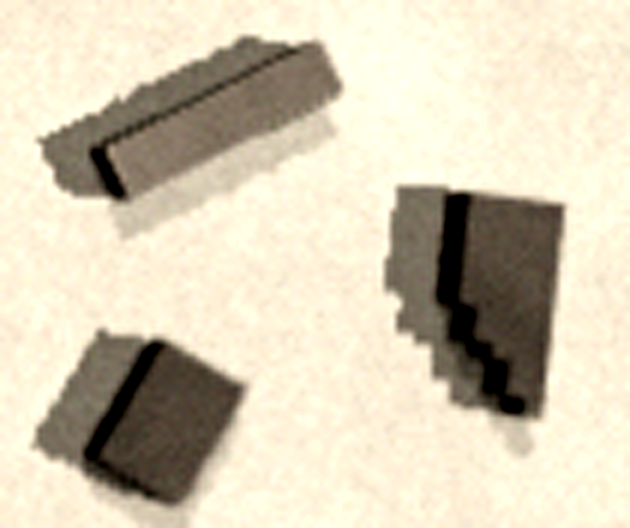

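View pics/z4.png

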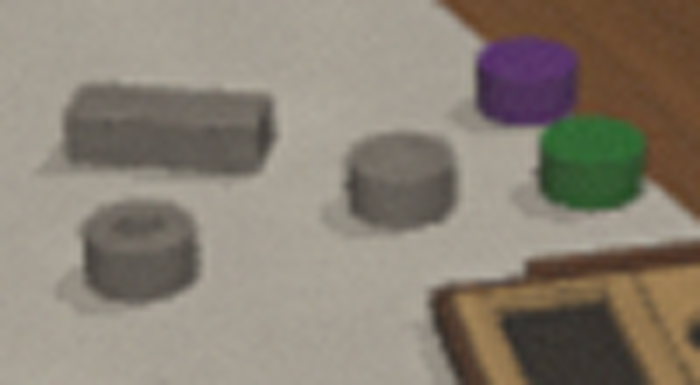

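View pics/z5.png

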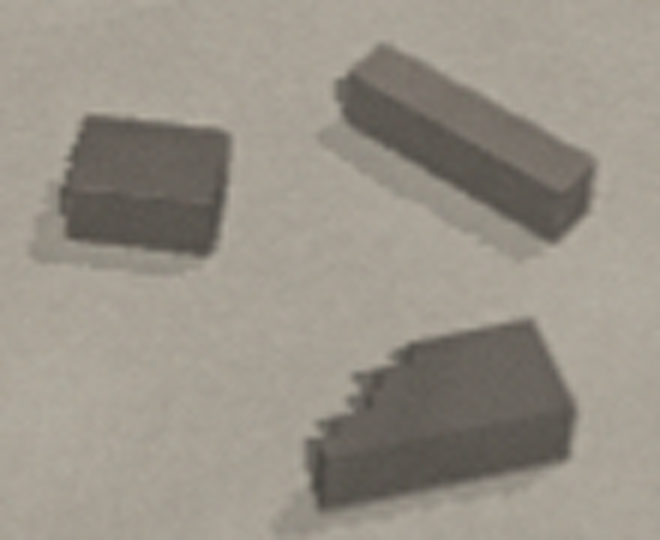

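```bash
python3 - <<'E'
import cv2,numpy as np
f=cv2.imread("pics/top0.png").astype(int)
for n,(v,u0,u1) in dict(round=(195,168,206),long=(232,126,170),stick=(199,402,462),short=(249,402,446)).items():
    print(n,v,u0); print("sum",f[v,u0:u1].sum(1)//3); print("r-b",f[v,u0:u1,2]-f[v,u0:u1,0])
E
```

```text
round 195 168
sum [181 176 176 148 103 102 110 103 100 103 107 111 112 113 113 110 118 111
 113 114 114 114 111 113 114 109 112 111 109 107  76  58  65 125 183 183
 185 181]
r-b [23 21 22 21 15 13 14 14 15 19 18 18 21 19 19 18 20 18 16 18 21 17 18 19
 19 20 17 15 21 18 11  8 14 17 22 23 25 23]
long 232 126
sum [186 187 188 182 176 177 184 180 147 111 106 107 102 101 105 101 102 108
 105 102 102 105 107 104 107 103 101  98 101 102 110  76  59  55  80 134
 155 156 154 159 161 174 183 184]
r-b [21 22 22 21 23 24 22 20 18 13 16 12 16 16 16 17 18 16 16 17 18 13 18 21
 18 18 15 18 16 19 19 13 11 10 14 18 21 20 19 20 21 22 23 22]
stick 199 402
sum [179 178 182 188 184 193 187 184 188 190 183 175 122 112 118 110 108 111
 113 106 108 103  97  74  81  85 107 111 111 114 114 113 114 110 106 113
 115 112 115 116 111 110 111 110 117 112 120 121 133 158 159 158 167 183
 189 191 188 187 189 190]
r-b [23 22 21 24 22 22 23 22 23 23 21 20 16 20 18 16 18 16 14 15 16 14 13 10
 12 14 16 17 22 18 20 21 20 18 17 18 22 18 17 20 20 17 18 18 19 16 20 16
 20 18 19 22 21 21 22 21 21 26 22 22]
short 249 402
sum [183 189 183 188 182 163 114 109 107 107 111 112 108 109  96  58  28  34
  60  77  81  85  82  78  82  85  87  90  86  86  86  86  88  85  87  90
 110 151 177 182 182 180 183 179]
r-b [20 22 23 23 22 22 16 15 15 14 16 15 14 13 10 11  2 10 12 12 13 12 13 13
 12 14 14 17 15 11 15 16 14 15 14 13 14 19 23 21 22 23 22 20]
```

```bash
cat > m.py <<'E'
import sys; from h import *
f=cv2.imread("pics/top0.png"); S=8
g=cv2.GaussianBlur(cv2.resize(f,None,fx=S,fy=S,interpolation=cv2.INTER_CUBIC).astype(np.float32).mean(2),(0,0),4)
def up(p): return (np.asarray(p,float)+.5)/S-.5
def comp(mask,uv,k=0):
    m=mask.astype(np.uint8)
    if k: m=cv2.morphologyEx(m,cv2.MORPH_OPEN,np.ones((k,k)))
    n,l,s,c=cv2.connectedComponentsWithStats(m)
    i=l[int(uv[1]*S),int(uv[0]*S)]
    cs=cv2.findContours((l==i).astype(np.uint8),cv2.RETR_EXTERNAL,cv2.CHAIN_APPROX_NONE)[0]
    return up(max(cs,key=cv2.contourArea)[:,0])
def rect(P):
    (c,wh,a)=cv2.minAreaRect((P*1000).astype(np.float32))
    w,h=wh; 
    if w>h: w,h,a=h,w,a+90
    return np.round(np.array(c)/1000,4),round(w,1),round(h,1),round((a+90)%180-90,1) # a: world yaw of short axis (x)
if __name__=="__main__":
    for n,uv in dict(round=(273,155),stick=(325,162),long=(268,190),short=(319,196)).items():
        ct=comp(g<70,uv); P=plane("top",ct,.018 if n!="x" else .008); print("seat",n,rect(P),"mean z8",plane("top",ct,.008).mean(0))
        if n=="round": print(cv2.minEnclosingCircle((P*1000).astype(np.float32)))
    for n,uv,lo,hi in (("stick",(435,199),96,138),("short",(426,249),67,104)):
        ct=comp((g>lo)&(g<hi),uv,9); P=plane("top",ct,.028); print(n,rect(P))
        o=cv2.cvtColor(g.astype(np.uint8),8)
    for n,uv in dict(round=(187,195),wheel=(200,256),long=(148,232),broken=(480,225)).items():
        ct=comp(g<138,uv); P=plane("top",ct,.0); print(n,"sil z0",rect(P))
E
python3 m.py
```

```text
seat round (array([0.6464, 0.1046]), 66.5, 66.7, -63.4) mean z8 [0.64801928 0.10565873]
((646.4991455078125, 104.8489990234375), 33.85031509399414)
seat stick (array([ 0.6286, -0.0215]), 38.9, 114.5, -8.0) mean z8 [ 0.63009714 -0.02169435]
seat long (array([0.5612, 0.1169]), 54.8, 114.0, -8.2) mean z8 [0.561977   0.11787385]
seat short (array([ 0.5435, -0.0096]), 55.0, 70.5, -8.2) mean z8 [ 0.54398838 -0.00980562]
stick (array([ 0.533 , -0.2956]), 26.8, 99.4, 27.7)
short (array([ 0.4099, -0.2712]), 37.4, 57.4, 59.2)
round sil z0 (array([0.5488, 0.3193]), 57.1, 74.7, -21.7)
wheel sil z0 (array([0.4099, 0.2939]), 59.5, 72.3, -34.9)
long sil z0 (array([0.456 , 0.4179]), 62.4, 109.2, 59.0)
broken sil z0 (array([ 0.4593, -0.4042]), 72.9, 92.2, 82.2)
```

```bash
cat > m2.py <<'E'
from m import *
from scipy.optimize import least_squares
# long: outer silhouette contour at z=0, edges facing camera (right-lower long edge and upper-right short edge)
ct=comp(g<110,(148,232)); P=plane("top",ct,0.)
a=np.radians(59); 
def fl(P,n0,lo,hi):
    # take extreme points along normal n0 within the middle of the tangent range
    t=np.array([-n0[1],n0[0]]); s=P@t; d=P@n0
    out=[]
    for b in np.linspace(lo,hi,25):
        k=abs(s-b)<.002
        if k.any(): out.append(P[k][np.argmax(d[k])])
    v=cv2.fitLine(np.array(out,np.float32)*1,cv2.DIST_HUBER,0,.001,.001).ravel()
    return v
c0=P.mean(0)
for it in range(2):
    ex=np.array([np.cos(a),np.sin(a)]); ey=np.array([-ex[1],ex[0]])
    # camera is at -y side, +x : long edge normal 
    cam=C["top"]["eye"][:2]-c0
    nx=ex*np.sign(ex@cam); ny=ey*np.sign(ey@cam)
    tx=np.array([-nx[1],nx[0]]); ty=np.array([-ny[1],ny[0]])
    s=P@tx; m=(s.min()+s.max())/2; L1=fl(P,nx,m-.035,m+.035)
    s=P@ty; m=(s.min()+s.max())/2; L2=fl(P,ny,m-.012,m+.012)
    print(np.degrees(np.arctan2(L1[1],L1[0]))%180,np.degrees(np.arctan2(L2[1],L2[0]))%180, nx,ny)
    a=(np.arctan2(L1[1],L1[0])+np.pi/2); a=(a+np.pi/2)%np.pi-np.pi/2
ex=np.array([np.cos(a),np.sin(a)]); ey=np.array([-ex[1],ex[0]]); nx=ex*np.sign(ex@cam); ny=ey*np.sign(ey@cam)
dx=L1[2:]@nx; dy=L2[2:]@ny
c=nx*(dx-.020)+ny*(dy-.050); print("long c",c,"yaw",np.degrees(a))
# round/wheel: outer silhouette facing the camera at z=0 (radius 27) 
for n,uv in dict(round=(187,195),wheel=(196,246)).items():
    ct=comp(g<110,uv); P=plane("top",ct,0.); c0=P.mean(0); 
    d=C["top"]["eye"][:2]-c0; d/=np.linalg.norm(d)
    def fit(P,sgn,c):
        for _ in range(5):
            v=P-c; k=(v@d*sgn)/np.linalg.norm(v,axis=1)>.5
            c=least_squares(lambda c:np.linalg.norm(P[k]-c,axis=1)-.027,c,loss="soft_l1",f_scale=.001).x
        return c,np.std(np.linalg.norm(P[k]-c,axis=1))
    print(n,"base arc",fit(P,1,c0+d*.005))
    # top arc : inner boundary of dark strip
    dk=comp(g<85,(201,195) if n=="round" else (208,252)); Q=plane("top",dk,.028)
    q0=Q.mean(0); v=Q-c0; r=np.linalg.norm(v,axis=1)
    # inner points per angle
    an=np.round(np.arctan2(v[:,1],v[:,0])*20); inn=np.array([Q[an==b][np.argmin(r[an==b])] for b in np.unique(an)])
    print(n,"top arc",fit(inn,1,c0), len(inn))
E
python3 m2.py
cat > ov.py <<'E'
from m import *
import sys
O=dict(long=(.456,.417,59,40,100),) 
def draw(items,tag,crops):
    for n,(u,v,w,h,s) in crops.items():
        im=cv2.imread(f"pics/{n}{tag}.png"); z=cv2.resize(im[v:v+h,u:u+w],None,fx=s,fy=s,interpolation=cv2.INTER_CUBIC)
        for k,(x,y,a,sx,sy,z0,z1) in items.items():
            c,sn=np.cos(np.radians(a)),np.sin(np.radians(a))
            if sy: L=np.array([[1,1],[1,-1],[-1,-1],[-1,1]])*[sx/2000,sy/2000]
            else: t=np.linspace(0,6.28,40); L=np.c_[np.cos(t),np.sin(t)]*sx/2000
            XY=L@np.array([[c,sn],[-sn,c]])+[x,y]
            for zz,col in((z0,(255,0,0)),(z1,(0,255,255))):
                p=(proj(n,np.c_[XY,np.full(len(XY),zz)])-[u,v]+.5)*s-.5
                cv2.polylines(z,[np.round(p).astype(np.int32)],True,col,1)
        cv2.imwrite(f"pics/ov_{n}{tag}_{u}.png",z)
E
```

```text
150.25092 60.938377 [-0.51503807 -0.8571673 ] [ 0.8571673  -0.51503807]
150.25223 61.21558 [-0.49620271 -0.86820668] [ 0.86820668 -0.49620271]
long c [0.45403217 0.4089386 ] yaw 60.252216
round base arc (array([ 0.26874353, -0.40430929]), np.float64(nan))
round top arc (array([ 0.2899544, -0.2865685]), np.float64(nan)) 127
wheel base arc (array([0.40691661, 0.28649893]), np.float64(0.0002781198792597299))
wheel top arc (array([0.40741899, 0.28611153]), np.float64(0.00037863028166463224)) 32
  ret = _var(a, axis=axis, dtype=dtype, out=out, ddof=ddof,
  arrmean = um.true_divide(arrmean, div, out=arrmean,
  ret = ret.dtype.type(ret / rcount)
```

```bash
sed -i 's/ct=comp(g<110,uv)/ct=comp(g<128,uv)/; s/g<110,(148/g<118,(148/' m2.py; sed -i 's/(201,195) if/(199.5,195) if/' m2.py; python3 m2.py
cat > o1.py <<'E'
from ov import *
it=dict(long=(.454,.409,60,40,100,0,.028),round=(.5458,.3115,0,54,0,0,.028),wheel=(.407,.286,0,54,0,0,.028),stick=(.533,-.2956,27.7,24,100,0,.028),short=(.410,-.271,59.5,40,56,0,.028),
 sl=(.5612,.1169,-8.2,84,126,.018,.018),ss=(.6286,-.0215,-8.2,84,126,.018,.018),sr=(.6466,.1047,-8.2,84,126,.018,.018),sh=(.5435,-.0096,-8.2,84,126,.018,.018),
 hl=(.5612,.1169,-8.2,54,114,.018,.018),hs=(.6286,-.0215,-8.2,38,114,.018,.018),hr=(.6466,.1047,-8.2,68,0,.018,.018),hh=(.5435,-.0096,-8.2,54,70,.018,.018))
draw(it,"0",dict(top=(115,125,395,150,2)))
draw(it,"0",dict(side=(235,135,180,210,2.8)))
E
python3 o1.py; ls pics
```

```text
150.18047 61.172367 [-0.51503807 -0.8571673 ] [ 0.8571673  -0.51503807]
150.22906 61.264526 [-0.49726963 -0.86759609] [ 0.86759609 -0.49726963]
long c [0.45402361 0.40847179] yaw 60.22906
round base arc (array([0.54582416, 0.3106662 ]), np.float64(0.0002451544289427267))
round top arc (array([0.5459822 , 0.31078207]), np.float64(0.0002431297284429565)) 33
wheel base arc (array([0.40696674, 0.28565253]), np.float64(0.0002578719682672771))
wheel top arc (array([0.40743745, 0.28611479]), np.float64(0.00038166326999869427)) 31
ov_side0_235.png
ov_top0_115.png
side0.png
top0.png
z0.png
z1.png
z2.png
z3.png
z4.png
z5.png
```

View pics/ov_top0_115.png

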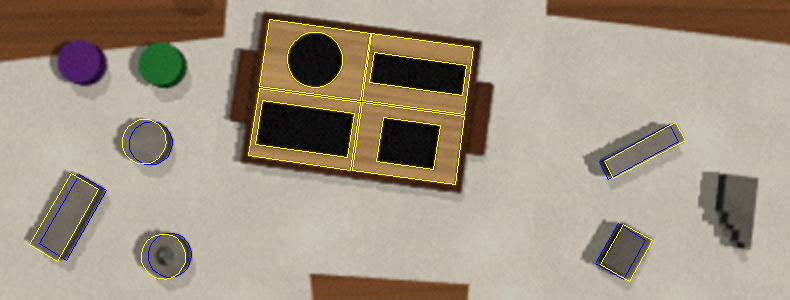

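View pics/ov_side0_235.png

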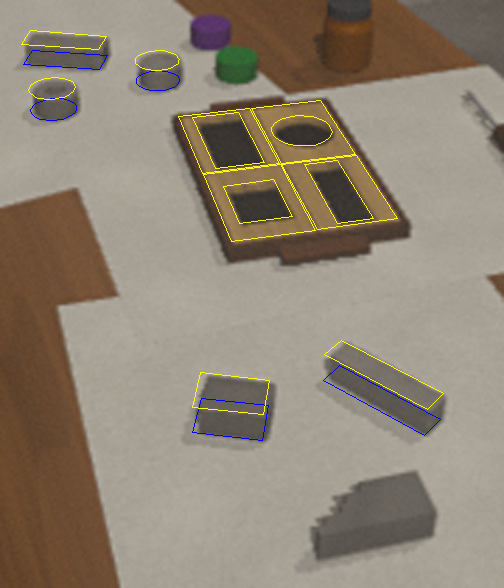

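```bash
cat > t.py <<'E'
import sys; from h import *
# usage: t.py x y z jawyaw_deg
s=arm.get_state(); M=R.from_euler("xyz",s["ee_rot"]).as_matrix(); p=s["eef_pos"]
x,y,z,a=map(float,sys.argv[1:5])
d=M.T@(np.array([x,y,z])-p)
j=np.degrees(np.arctan2(M[1,2],M[0,2]))
# twist about tool x (down): positive twist lowers world yaw
tw=-((a-j+90)%180-90)
print("t",round(s["t"],2),"pos",p.round(4),"jaw",round(j,1),"tilt",round(np.degrees(np.arccos(-M[2,0])),2),"q",s["q"].round(2),"w",round(s["width"],4),"F",s["force"].round(1))
print("dxyz",d.round(4),"twist",round(tw,1),"or",round(tw-180*np.sign(tw),1),"| world down in tool",(M.T@[0,0,-1]).round(3))
E
python3 t.py .454 .4087 .09 60.2
```

```text
t 0.1 pos [0.2394 0.6306 0.2035] jaw -110.8 tilt 0.08 q [ 1.5   0.36  0.01 -0.   -1.22 -0.29] w 0.0877 F [ 0.1  0.3 -0.3]
dxyz [0.1137 0.2794 0.1311] twist 9.0 or -171.0 | world down in tool [ 1.    -0.    -0.001]
```

>>> jog_arm(
  motion=[
    {"dx": 0.01, "dy": 0.03, "dz": 0.014, "twist": 3},
    {"dx": 0.03, "dy": 0.07, "dz": 0.03, "twist": 9},
    {"dx": 0.05, "dy": 0.105, "dz": 0.05, "twist": 9},
    {"dx": 0.065, "dy": 0.14, "dz": 0.066, "twist": 9},
    {"dx": 0.08, "dy": 0.175, "dz": 0.082, "twist": 9},
    {"dx": 0.095, "dy": 0.21, "dz": 0.1, "twist": 9},
    {"dx": 0.105, "dy": 0.245, "dz": 0.115, "twist": 9},
    {"dx": 0.114, "dy": 0.27, "dz": 0.127, "twist": 9},
    {"dx": 0.1137, "dy": 0.2794, "dz": 0.1311, "twist": 9},
    {"dx": 0.1137, "dy": 0.2794, "dz": 0.1311, "twist": 9},
    {"dx": 0.1137, "dy": 0.2794, "dz": 0.1311, "twist": 9},
  ],
  gripper=0.0876,
)

```text
t: 1.02
eef_pos: [0.4547, 0.4089, 0.0904]
ee_rot: [0.047, 1.571, -2.045]
force: [-0.5, 0.2, -0.2]
width: 0.0879
```

```bash
python3 t.py .454 .4087 .0235 60.2
```

```text
t 1.02 pos [0.4547 0.4089 0.0904] jaw -119.9 tilt 0.02 q [ 1.05  0.35 -0.28  0.   -0.94 -0.  ] w 0.0879 F [-0.5  0.2 -0.2]
dxyz [ 0.0669 -0.0005  0.0005] twist -0.1 or 179.9 | world down in tool [ 1. -0. -0.]
```

Positioned well, so I'll descend and grip.

>>> jog_arm(
  motion=[
    {"dx": 0.025},
    {"dx": 0.05},
    {"dx": 0.062},
    {"dx": 0.067},
    {"dx": 0.067},
    {"dx": 0.067},
  ],
)

```text
invalid input
```

>>> jog_arm(
  motion=[
    {"dx": 0},
    {"dx": 0},
    {"dx": 0},
    {"dx": 0},
    {"dx": 0},
    {"dx": 0},
    {"dx": 0},
    {"dx": 0},
  ],
  gripper=0.03,
  newtons=30,
)

```text
invalid input
```

```bash
python3 t.py .5612 .1169 .07 -8.2
```

```text
t 1.02 pos [0.4547 0.4089 0.0904] jaw -119.9 tilt 0.02 q [ 1.05  0.35 -0.28  0.   -0.94 -0.  ] w 0.0879 F [-0.5  0.2 -0.2]
dxyz [0.0205 0.2378 0.2001] twist 68.3 or -111.7 | world down in tool [ 1. -0. -0.]
```

All four keys are needed in each row.

>>> jog_arm(
  motion=[
    {"dx": 0.025, "dy": 0, "dz": 0, "twist": 0},
    {"dx": 0.05, "dy": 0, "dz": 0, "twist": 0},
    {"dx": 0.062, "dy": 0, "dz": 0, "twist": 0},
    {"dx": 0.067, "dy": 0, "dz": 0, "twist": 0},
    {"dx": 0.067, "dy": 0, "dz": 0, "twist": 0},
    {"dx": 0.067, "dy": 0, "dz": 0, "twist": 0},
  ],
)

```text
t: 1.52
eef_pos: [0.4541, 0.4105, 0.0243]
ee_rot: [2.79, 1.57, 0.701]
force: [0.4, 0.9, 0.2]
width: 0.0876
```

>>> jog_arm(
  motion=[
    {"dx": 0, "dy": 0, "dz": 0, "twist": 0},
    {"dx": 0, "dy": 0, "dz": 0, "twist": 0},
    {"dx": 0, "dy": 0, "dz": 0, "twist": 0},
    {"dx": 0, "dy": 0, "dz": 0, "twist": 0},
    {"dx": 0, "dy": 0, "dz": 0, "twist": 0},
    {"dx": 0, "dy": 0, "dz": 0, "twist": 0},
    {"dx": 0, "dy": 0, "dz": 0, "twist": 0},
    {"dx": 0, "dy": 0, "dz": 0, "twist": 0},
  ],
  gripper=0.03,
  newtons=30,
)

```text
t: 2.18
eef_pos: [0.4543, 0.4093, 0.0236]
ee_rot: [2.749, 1.571, 0.659]
force: [0.6, 0.7, -0.3]
width: 0.0394
```

```bash
python3 t.py .5612 .1169 .07 -8.2
```

```text
t 2.18 pos [0.4543 0.4093 0.0236] jaw -119.8 tilt 0.0 q [ 1.05  0.42 -0.35  0.   -0.8  -0.  ] w 0.0394 F [ 0.6  0.7 -0.3]
dxyz [-0.0464  0.238   0.2006] twist 68.4 or -111.6 | world down in tool [ 1. -0.  0.]
```

>>> jog_arm(
  motion=[
    {"dx": -0.01, "dy": 0, "dz": 0, "twist": 0},
    {"dx": -0.025, "dy": 0, "dz": 0, "twist": 0},
    {"dx": -0.038, "dy": 0, "dz": 0, "twist": 0},
    {"dx": -0.042, "dy": 0, "dz": 0, "twist": 0},
    {"dx": -0.042, "dy": 0, "dz": 0, "twist": 0},
    {"dx": -0.042, "dy": 0, "dz": 0, "twist": 0},
  ],
)

```text
t: 2.68
eef_pos: [0.4541, 0.4093, 0.0657]
ee_rot: [-2.667, 1.57, 1.525]
force: [-0.0, 0.2, -1.1]
width: 0.0297
```

```bash
python3 t.py .5612 .1169 .066 -8.2; python3 - <<'E'
from h import *
f=arm.grab_frame("side")[:,:,::-1]; cv2.imwrite("pics/s1.png",cv2.resize(f[100:200,180:340],None,fx=5,fy=5))
E
```

```text
t 2.68 pos [0.4541 0.4093 0.0657] jaw -119.8 tilt 0.03 q [ 1.05  0.38 -0.31 -0.   -0.89 -0.  ] w 0.0297 F [-0.   0.2 -1.1]
dxyz [-0.0005  0.2382  0.2005] twist 68.4 or -111.6 | world down in tool [1. 0. 0.]
```

View pics/s1.png

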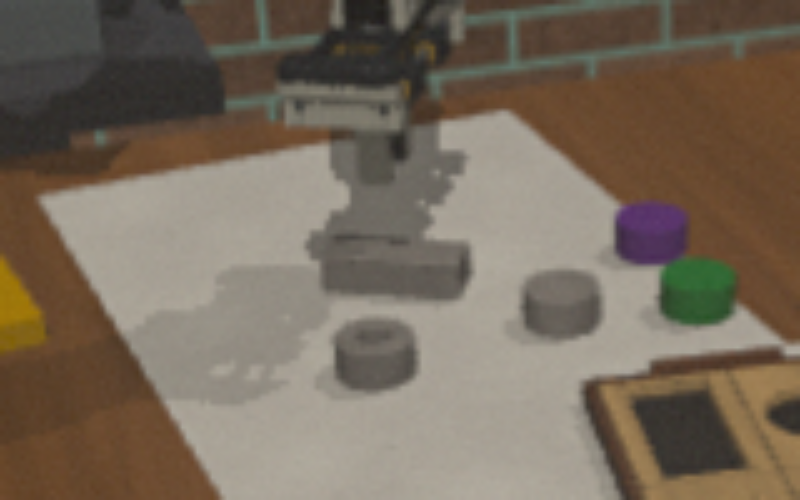

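The long stone is still on the bench at its original pixels (244-274, 148-159). The fingers shut to 30 mm and slipped off, because I lifted before the grip had built up. I'll redo it with a tighter target and more time.

>>> jog_arm(
  motion=[
    {"dx": 0, "dy": 0, "dz": 0, "twist": 0},
    {"dx": 0, "dy": 0, "dz": 0, "twist": 0},
    {"dx": 0, "dy": 0, "dz": 0, "twist": 0},
    {"dx": 0, "dy": 0, "dz": 0, "twist": 0},
    {"dx": 0, "dy": 0, "dz": 0, "twist": 0},
    {"dx": 0, "dy": 0, "dz": 0, "twist": 0},
    {"dx": 0, "dy": 0, "dz": 0, "twist": 0},
  ],
  gripper=0.07,
)

```text
t: 3.32
eef_pos: [0.4542, 0.4093, 0.0655]
ee_rot: [-0.363, 1.571, -2.454]
force: [-0.5, 0.9, -0.2]
width: 0.0683
```

>>> jog_arm(
  motion=[
    {"dx": 0.02, "dy": 0, "dz": 0, "twist": 0},
    {"dx": 0.035, "dy": 0, "dz": 0, "twist": 0},
    {"dx": 0.0425, "dy": 0, "dz": 0, "twist": 0},
    {"dx": 0.0425, "dy": 0, "dz": 0, "twist": 0},
    {"dx": 0.0425, "dy": 0, "dz": 0, "twist": 0},
  ],
)

```text
t: 3.73
eef_pos: [0.4543, 0.4092, 0.0231]
ee_rot: [0.343, 1.57, -1.748]
force: [0.1, -0.3, -0.4]
width: 0.0696
```

>>> jog_arm(
  motion=[
    {"dx": 0, "dy": 0, "dz": 0, "twist": 0},
    {"dx": 0, "dy": 0, "dz": 0, "twist": 0},
    {"dx": 0, "dy": 0, "dz": 0, "twist": 0},
    {"dx": 0, "dy": 0, "dz": 0, "twist": 0},
    {"dx": 0, "dy": 0, "dz": 0, "twist": 0},
    {"dx": 0, "dy": 0, "dz": 0, "twist": 0},
    {"dx": 0, "dy": 0, "dz": 0, "twist": 0},
    {"dx": 0, "dy": 0, "dz": 0, "twist": 0},
  ],
  gripper=0.0,
  newtons=40,
)

```text
t: 4.4
eef_pos: [0.4542, 0.4093, 0.0231]
ee_rot: [-2.866, 1.571, 1.326]
force: [-0.1, -0.4, -0.7]
width: 0.022
```

>>> jog_arm(
  motion=[
    {"dx": 0, "dy": 0, "dz": 0, "twist": 0},
    {"dx": 0, "dy": 0, "dz": 0, "twist": 0},
    {"dx": 0, "dy": 0, "dz": 0, "twist": 0},
  ],
)

```text
t: 4.65
eef_pos: [0.4543, 0.4093, 0.023]
ee_rot: [0.515, 1.571, -1.576]
force: [-1.3, -0.4, -1.0]
width: 0.0031
```

```bash
python3 t.py .454 .4087 .0235 60.2;python3 - <<'E'
from h import *
f=arm.grab_frame("side")[:,:,::-1]; cv2.imwrite("pics/side2.png",f);cv2.imwrite("pics/s2.png",cv2.resize(f[80:190,180:340],None,fx=5,fy=5))
f=arm.grab_frame("top")[:,:,::-1]; cv2.imwrite("pics/top2.png",f); cv2.imwrite("pics/t2.png",cv2.resize(f[150:350,60:300],None,fx=3,fy=3))
print(proj("side",[.454,.4087,.028]),proj("side",[.454,.4093,.012]))
E
```

```text
t 4.65 pos [0.4543 0.4093 0.023 ] jaw -119.8 tilt 0.0 q [ 1.05  0.43 -0.35  0.   -0.8  -0.  ] w 0.0031 F [-1.3 -0.4 -1. ]
dxyz [-0.0005  0.0001  0.0006] twist 0.0 or -180.0 | world down in tool [ 1. -0. -0.]
[[257.43886754 148.86040573]] [[257.71135876 152.84996079]]
```

View pics/s2.png

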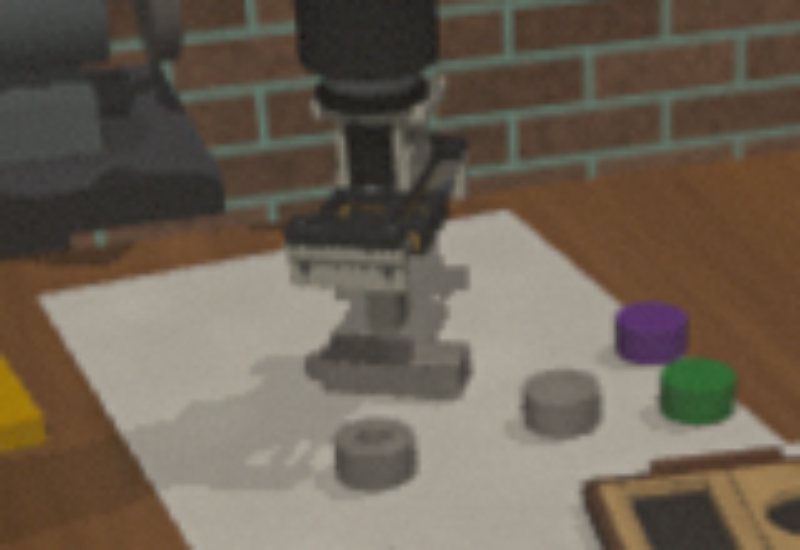

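View pics/t2.png

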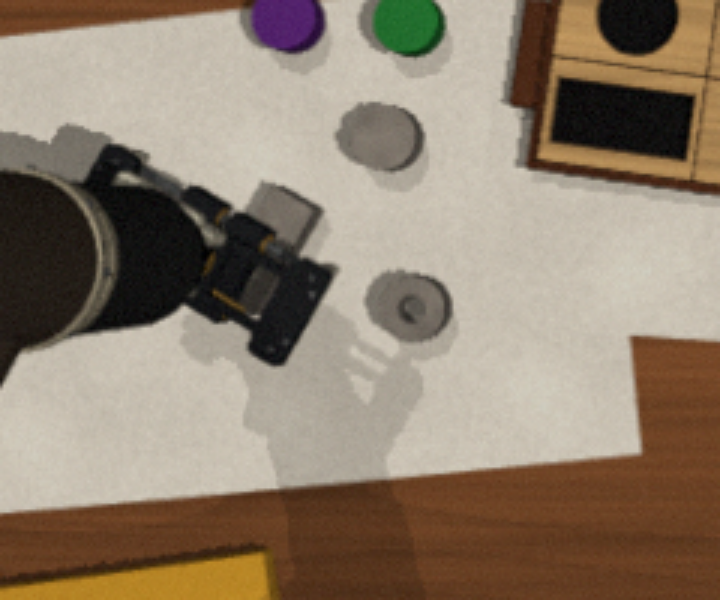

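```bash
python3 - <<'E'
from h import *
s=arm.get_state();M=R.from_euler("xyz",s["ee_rot"]).as_matrix();p=s["eef_pos"]; print(M.round(3))
for n,(u,v,w,h,S) in dict(top=(95,195,90,90,8),side=(215,110,90,65,8)).items():
    im=cv2.imread(f"pics/{n}2.png"); z=cv2.resize(im[v:v+h,u:u+w],None,fx=S,fy=S,interpolation=cv2.INTER_CUBIC)
    z=np.clip((z.astype(float)-20)*1.6,0,255).astype(np.uint8)
    def pt(P,col):
        q=(proj(n,P)[0]-[u,v]+.5)*S; cv2.circle(z,tuple(int(i) for i in q),4,col,-1)
    for b,col in ((-.011,(0,0,255)),(0,(0,255,255)),(.008,(0,255,0)),(.055,(255,0,0))):
        pt(p-M[:,0]*b,col)
    for k in(-1,1): pt(p-M[:,0]*.055+k*.065*M[:,2],(255,0,255)); pt(p-M[:,0]*.055+k*.03*M[:,1],(255,255,0))
    cv2.imwrite(f"pics/d_{n}.png",z)
E
```

```text
[[-0.     0.868 -0.497]
 [-0.    -0.497 -0.868]
 [-1.    -0.     0.   ]]
```

View pics/d_top.png

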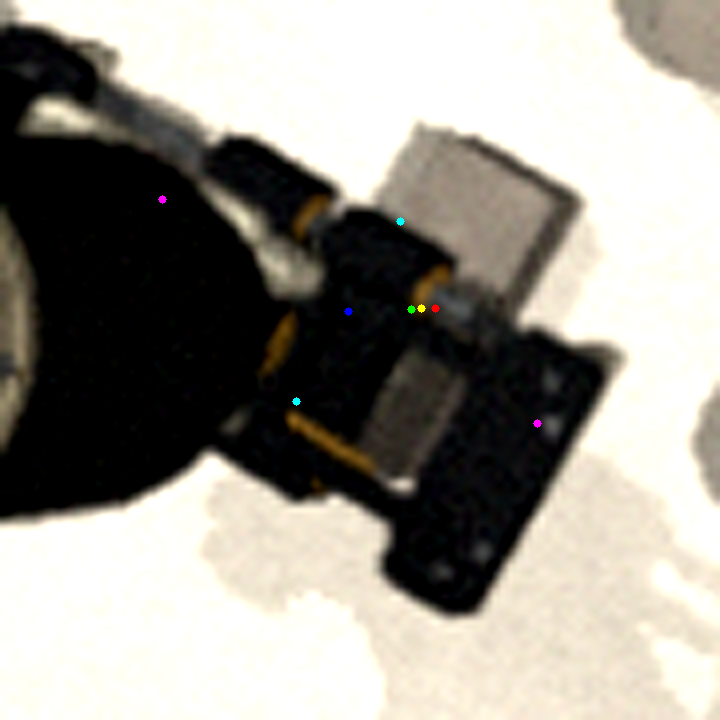

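View pics/d_side.png

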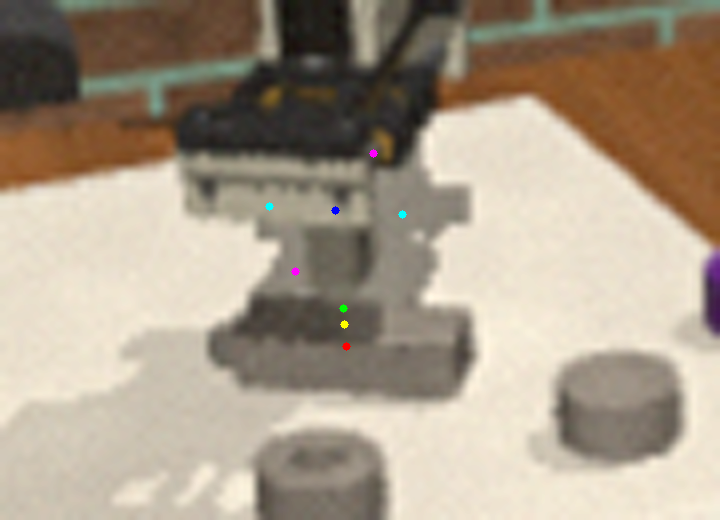

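>>> jog_arm(
  motion=[
    {"dx": -0.005, "dy": 0, "dz": 0, "twist": 0},
    {"dx": -0.005, "dy": 0, "dz": 0, "twist": 0},
    {"dx": -0.005, "dy": 0, "dz": 0, "twist": 0},
    {"dx": -0.005, "dy": 0, "dz": 0, "twist": 0},
    {"dx": -0.005, "dy": 0, "dz": 0, "twist": 0},
    {"dx": -0.005, "dy": 0, "dz": 0, "twist": 0},
    {"dx": -0.005, "dy": 0, "dz": 0, "twist": 0},
    {"dx": -0.005, "dy": 0, "dz": 0, "twist": 0},
    {"dx": -0.005, "dy": 0, "dz": 0, "twist": 0},
    {"dx": -0.005, "dy": 0, "dz": 0, "twist": 0},
    {"dx": -0.005, "dy": 0, "dz": 0, "twist": 0},
    {"dx": -0.005, "dy": 0, "dz": 0, "twist": 0},
  ],
  gripper=0.0876,
)

```text
t: 5.75
eef_pos: [0.4542, 0.4093, 0.028]
ee_rot: [0.176, 1.571, -1.914]
force: [0.0, 0.2, 0.4]
width: 0.0756
```

```bash
cat > d.py <<'E'
import sys; from h import *
tag=sys.argv[1]
s=arm.get_state();M=R.from_euler("xyz",s["ee_rot"]).as_matrix();p=s["eef_pos"]
for n in sys.argv[2].split(","):
    im=arm.grab_frame(n)[:,:,::-1]; cv2.imwrite(f"pics/{n}{tag}.png",im)
    c=proj(n,p)[0]; w,h=80,60; u,v=int(np.clip(c[0]-w/2,0,640-w)),int(np.clip(c[1]-h*.6,0,400-h)); S=9
    z=cv2.resize(im[v:v+h,u:u+w],None,fx=S,fy=S,interpolation=cv2.INTER_CUBIC)
    z=np.clip((z.astype(float)-15)*1.6,0,255).astype(np.uint8)
    def pt(P,col):
        q=(proj(n,P)[0]-[u,v]+.5)*S; cv2.circle(z,tuple(int(i) for i in q),3,col,-1)
    k=s["width"]/2
    for sg in(-1,1):
        for b,col in ((-.011,(0,0,255)),(.008,(0,255,0)),(.055,(255,0,0))): pt(p-M[:,0]*b+sg*k*M[:,2],col)
    cv2.imwrite(f"pics/d_{n}{tag}.png",z); print(u,v)
print(s["t"],p.round(4),s["width"],s["force"].round(1))
E
python3 d.py 3 side,top
```

```text
217 112
106 197
5.75 [0.4542 0.4093 0.028 ] 0.07556082184547418 [0.  0.2 0.4]
```

View pics/d_side3.png

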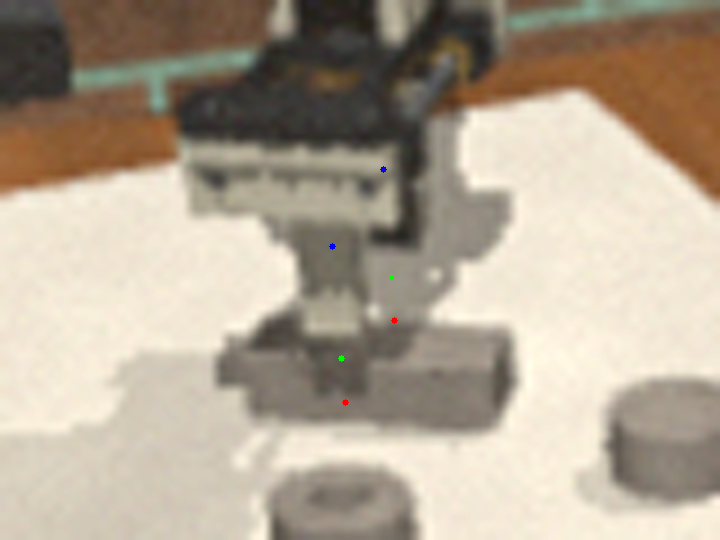

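View pics/d_top3.png

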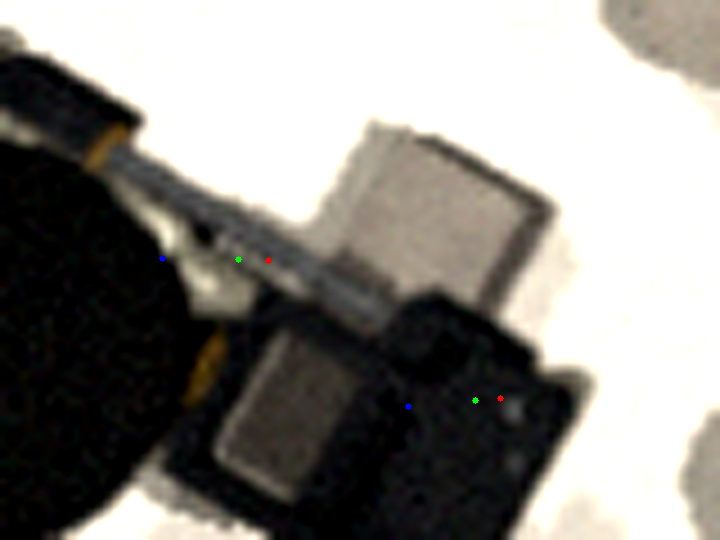

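```bash
python3 - <<'E'
from h import *
def tri(a,b):
    e1,d1=ray("top",[a]);e2,d2=ray("side",[b]);d1=d1[0];d2=d2[0]
    A=np.c_[d1,-d2];s=np.linalg.lstsq(A,e2-e1,rcond=None)[0]
    p,q=e1+s[0]*d1,e2+s[1]*d2;return ((p+q)/2).round(4),np.linalg.norm(p-q).round(4)
# +x end corner ->top (172.5,238.8); side right
for b in((261.9,130.6),(261.5,138.1)): print(tri((172.5,238.8),b))
for b in((237.5,129.4),(238.4,136.5)): print(tri((155,271),b))
s=arm.get_state();M=R.from_euler("xyz",s["ee_rot"]).as_matrix();p=s["eef_pos"]
p=p.copy();p[2]=.023
for j in(.065,.0965):
  for y in(.039,-.039): print(j,y,(p+M[:,2]*j+M[:,1]*y-M[:,0]*.055).round(3))
E
```

```text
(array([0.4465, 0.3061, 0.1395]), np.float64(0.0062))
(array([0.4458, 0.3162, 0.1093]), np.float64(0.0064))
(array([0.3763, 0.3441, 0.1395]), np.float64(0.0049))
(array([0.376, 0.354, 0.111]), np.float64(0.0101))
0.065 0.039 [0.456 0.334 0.078]
0.065 -0.039 [0.388 0.372 0.078]
0.0965 0.039 [0.44  0.306 0.078]
0.0965 -0.039 [0.372 0.345 0.078]
```

```bash
python3 - <<'E'
from h import *
s=arm.get_state();M=R.from_euler("xyz",s["ee_rot"]).as_matrix();p=s["eef_pos"]
for uv in((253.6,148.7),(254,149.2),(254,155.4)):
    e,d=ray("side",[uv]);d=d[0]
    for j in(.038,.05,.059):
        n=M[:,2];t=((p-e)@n+j)/(d@n);q=e+t*d;print(uv,j,q.round(4),"along y",((q-p)@M[:,1]).round(4),"tool x",((q-p)@M[:,0]).round(4))
E
```

```text
(253.6, 148.7) 0.038 [0.4334 0.3775 0.0459] along y -0.0023 tool x -0.0179
(253.6, 148.7) 0.05 [0.4307 0.3652 0.0518] along y 0.0015 tool x -0.0238
(253.6, 148.7) 0.059 [0.4287 0.356  0.0562] along y 0.0043 tool x -0.0282
(254, 149.2) 0.038 [0.4345 0.3768 0.0441] along y -0.001 tool x -0.0161
(254, 149.2) 0.05 [0.4318 0.3646 0.05  ] along y 0.0028 tool x -0.022
(254, 149.2) 0.059 [0.4298 0.3553 0.0544] along y 0.0056 tool x -0.0264
(254, 155.4) 0.038 [0.4329 0.3778 0.0201] along y -0.0029 tool x 0.0079
(254, 155.4) 0.05 [0.4302 0.3655 0.0263] along y 0.0009 tool x 0.0018
(254, 155.4) 0.059 [0.4282 0.3562 0.0309] along y 0.0038 tool x -0.0028
```

>>> jog_arm(
  motion=[
    {"dx": 0.008, "dy": 0, "dz": 0, "twist": 0},
    {"dx": 0.015, "dy": 0, "dz": 0, "twist": 0},
    {"dx": 0.02, "dy": 0, "dz": 0, "twist": 0},
    {"dx": 0.02, "dy": 0, "dz": 0, "twist": 0},
    {"dx": 0.02, "dy": 0, "dz": 0, "twist": 0},
  ],
)

```text
t: 6.27
eef_pos: [0.454, 0.4089, 0.0073]
ee_rot: [0.013, 1.569, -2.078]
force: [0.1, 0.5, 0.6]
width: 0.0871
```

```bash
python3 d.py 4 side
```

```text
217 118
6.2667 [0.454  0.4089 0.0073] 0.08713244901394604 [0.1 0.5 0.6]
```

View pics/d_side4.png

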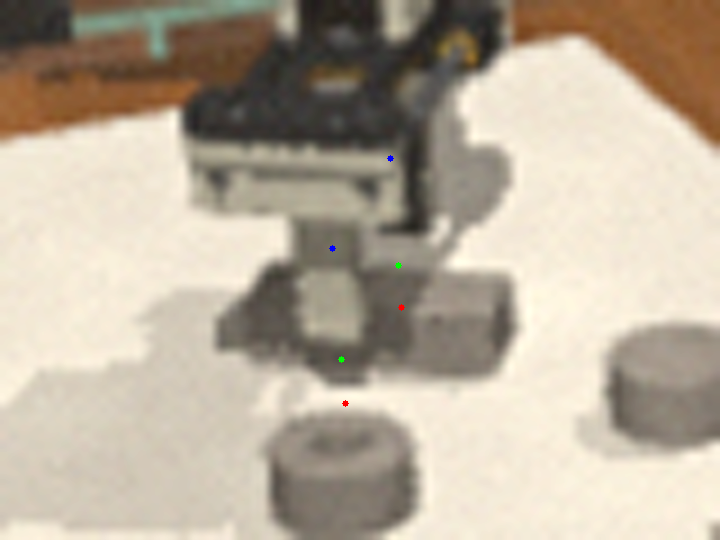

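>>> jog_arm(
  motion=[
    {"dx": 0.004, "dy": 0, "dz": 0, "twist": 0},
    {"dx": 0.008, "dy": 0, "dz": 0, "twist": 0},
    {"dx": 0.008, "dy": 0, "dz": 0, "twist": 0},
    {"dx": 0.008, "dy": 0, "dz": 0, "twist": 0},
  ],
)

```text
t: 6.65
eef_pos: [0.4541, 0.4091, -0.0002]
ee_rot: [-0.037, 1.57, -2.127]
force: [0.1, 0.1, -0.4]
width: 0.0874
```

>>> jog_arm(
  motion=[
    {"dx": 0, "dy": 0, "dz": 0, "twist": 0},
    {"dx": 0, "dy": 0, "dz": 0, "twist": 0},
    {"dx": 0, "dy": 0, "dz": 0, "twist": 0},
    {"dx": 0, "dy": 0, "dz": 0, "twist": 0},
    {"dx": 0, "dy": 0, "dz": 0, "twist": 0},
    {"dx": 0, "dy": 0, "dz": 0, "twist": 0},
    {"dx": 0, "dy": 0, "dz": 0, "twist": 0},
    {"dx": 0, "dy": 0, "dz": 0, "twist": 0},
    {"dx": 0, "dy": 0, "dz": 0, "twist": 0},
    {"dx": 0, "dy": 0, "dz": 0, "twist": 0},
    {"dx": 0, "dy": 0, "dz": 0, "twist": 0},
  ],
  gripper=0.0,
  newtons=30,
)

```text
t: 7.57
eef_pos: [0.454, 0.4088, -0.0]
ee_rot: [-0.044, 1.57, -2.135]
force: [-1.1, -3.2, 2.8]
width: 0.0392
```

```bash
python3 d.py 5 side
```

```text
217 119
7.5667 [ 0.454   0.4088 -0.    ] 0.03924446878807513 [-1.1 -3.2  2.8]
```

View pics/d_side5.png

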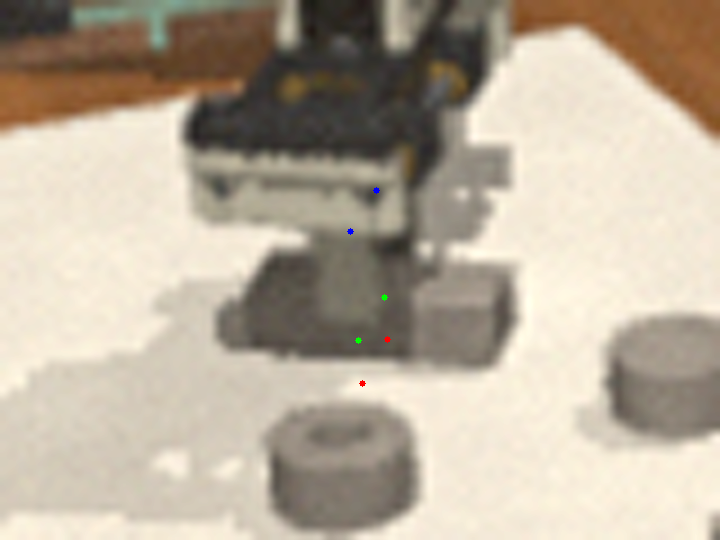

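>>> jog_arm(
  motion=[
    {"dx": 0, "dy": 0, "dz": 0, "twist": 0},
    {"dx": 0, "dy": 0, "dz": 0, "twist": 0},
    {"dx": 0, "dy": 0, "dz": 0, "twist": 0},
    {"dx": 0.004, "dy": 0, "dz": 0, "twist": 0},
    {"dx": 0.004, "dy": 0, "dz": 0, "twist": 0},
    {"dx": 0.004, "dy": 0, "dz": 0, "twist": 0},
  ],
  gripper=0.055,
)

```text
t: 8.12
eef_pos: [0.4541, 0.4092, -0.0043]
ee_rot: [-0.084, 1.57, -2.175]
force: [1.1, 0.2, 0.9]
width: 0.055
```

>>> jog_arm(
  motion=[
    {"dx": 0, "dy": 0, "dz": 0, "twist": 0},
    {"dx": 0, "dy": 0, "dz": 0, "twist": 0},
    {"dx": 0, "dy": 0, "dz": 0, "twist": 0},
    {"dx": 0, "dy": 0, "dz": 0, "twist": 0},
    {"dx": 0, "dy": 0, "dz": 0, "twist": 0},
    {"dx": 0, "dy": 0, "dz": 0, "twist": 0},
    {"dx": 0, "dy": 0, "dz": 0, "twist": 0},
  ],
  gripper=0.0,
  newtons=35,
)

```text
t: 8.7
eef_pos: [0.4542, 0.4093, -0.0039]
ee_rot: [-0.093, 1.571, -2.183]
force: [1.1, 0.5, 0.2]
width: 0.0399
```

>>> jog_arm(
  motion=[
    {"dx": -0.01, "dy": 0, "dz": 0, "twist": 0},
    {"dx": -0.025, "dy": 0, "dz": 0, "twist": 0},
    {"dx": -0.035, "dy": 0, "dz": 0, "twist": 0},
    {"dx": -0.04, "dy": 0, "dz": 0, "twist": 0},
    {"dx": -0.04, "dy": 0, "dz": 0, "twist": 0},
    {"dx": -0.04, "dy": 0, "dz": 0, "twist": 0},
  ],
)

```text
t: 9.2
eef_pos: [0.4542, 0.4094, 0.0363]
ee_rot: [-2.759, 1.57, 1.434]
force: [-0.7, -1.2, -4.1]
width: 0.0396
```

```bash
python3 d.py 6 side;python3 t.py .5612 .1169 .036 -8.2
```

```text
217 110
9.2 [0.4542 0.4094 0.0363] 0.039615411774430925 [-0.7 -1.2 -4.1]
t 9.25 pos [0.4539 0.409  0.0357] jaw -119.8 tilt 0.03 q [ 1.05  0.41 -0.34 -0.   -0.83 -0.  ] w 0.0396 F [ 0.4 -0.7 -3.4]
dxyz [-0.0003  0.2383  0.2002] twist 68.4 or -111.6 | world down in tool [ 1.  0. -0.]
```

View pics/d_side6.png

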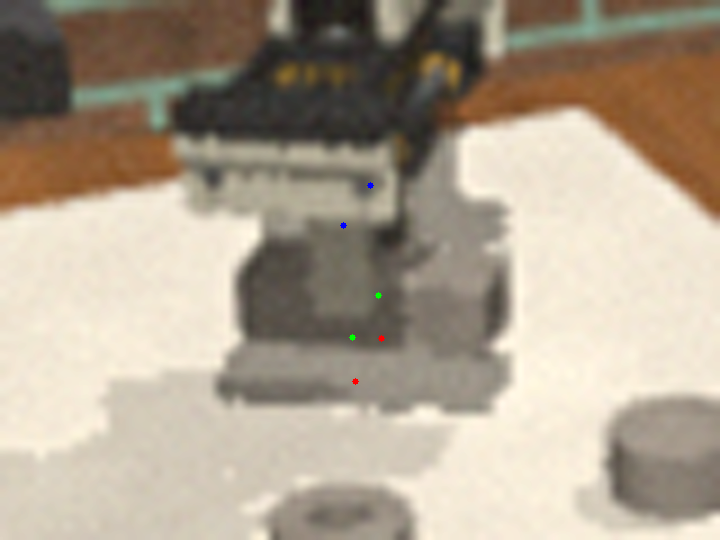

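The long stone is held level. The fingers really sit about 30 mm further back than the tool frame says, so the grasp TCP z is -0.004 and the placing TCP z is about +0.004. Now I'll carry it to its seat.

>>> jog_arm(
  motion=[
    {"dx": 0, "dy": 0.008, "dz": 0.007, "twist": 3},
    {"dx": 0, "dy": 0.025, "dz": 0.021, "twist": 8},
    {"dx": 0, "dy": 0.048, "dz": 0.04, "twist": 14},
    {"dx": 0, "dy": 0.071, "dz": 0.06, "twist": 20},
    {"dx": 0, "dy": 0.094, "dz": 0.079, "twist": 26},
    {"dx": 0, "dy": 0.117, "dz": 0.098, "twist": 32},
    {"dx": 0, "dy": 0.14, "dz": 0.118, "twist": 38},
    {"dx": 0, "dy": 0.163, "dz": 0.137, "twist": 44},
    {"dx": 0, "dy": 0.186, "dz": 0.156, "twist": 50},
    {"dx": 0, "dy": 0.207, "dz": 0.174, "twist": 56},
    {"dx": 0, "dy": 0.224, "dz": 0.188, "twist": 62},
    {"dx": 0, "dy": 0.234, "dz": 0.197, "twist": 66},
    {"dx": 0, "dy": 0.2383, "dz": 0.2002, "twist": 68.4},
    {"dx": 0, "dy": 0.2383, "dz": 0.2002, "twist": 68.4},
    {"dx": 0, "dy": 0.2383, "dz": 0.2002, "twist": 68.4},
    {"dx": 0, "dy": 0.2383, "dz": 0.2002, "twist": 68.4},
  ],
)

```text
t: 10.58
eef_pos: [0.5613, 0.1175, 0.0357]
ee_rot: [0.543, 1.57, -2.74]
force: [0.7, -0.3, -3.0]
width: 0.0394
```

```bash
python3 t.py .5612 .1169 .006 -8.2;python3 d.py 7 side,top; python3 - <<'E'
import cv2
cv2.imwrite("pics/s7.png",cv2.resize(cv2.imread("pics/side7.png")[120:240,260:400],None,fx=5,fy=5))
E
```

```text
t 10.58 pos [0.5613 0.1175 0.0357] jaw 171.9 tilt 0.04 q [ 0.55  0.36 -0.42 -0.   -0.79 -0.69] w 0.0394 F [ 0.7 -0.3 -3. ]
dxyz [ 0.0297  0.0006 -0.    ] twist 0.1 or -179.9 | world down in tool [ 1.    -0.    -0.001]
275 143
225 152
10.5833 [0.5613 0.1175 0.0357] 0.03935938783402835 [ 0.7 -0.3 -3. ]
```

View pics/s7.png

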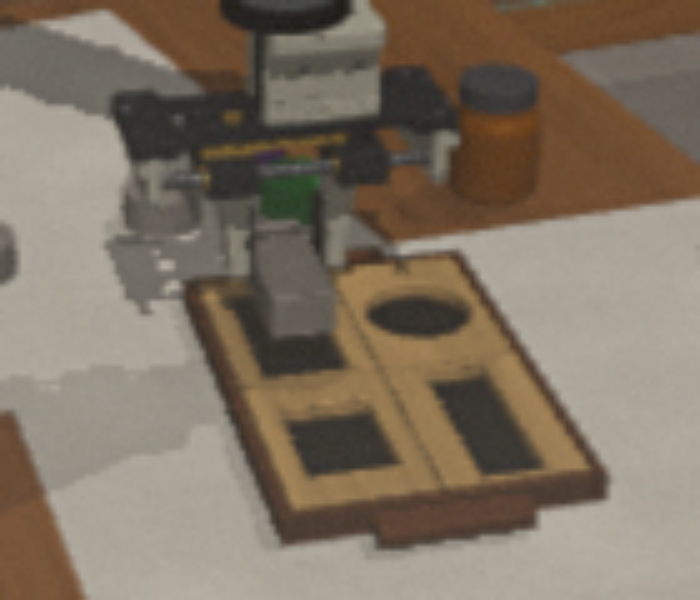

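View pics/d_top7.png

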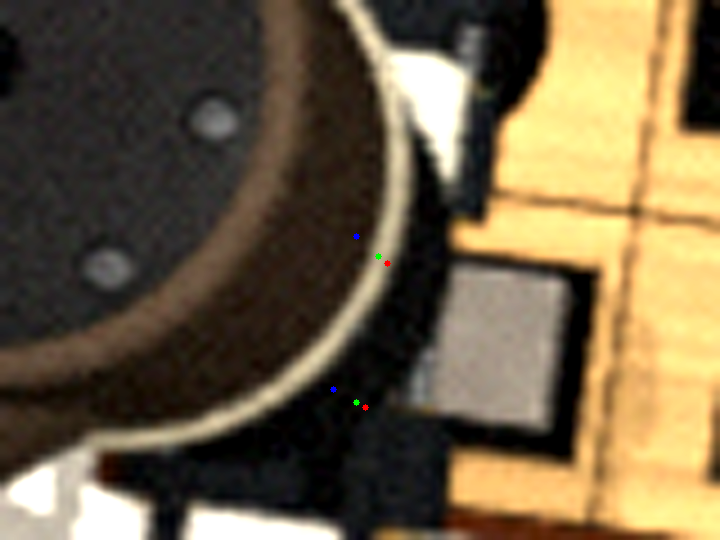

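The long stone is aligned over its recess in both views (top crop: end face at (555,300)-(545,425)). I'll lower it.

>>> jog_arm(
  motion=[
    {"dx": 0.01, "dy": 0.0006, "dz": 0, "twist": 0},
    {"dx": 0.02, "dy": 0.0006, "dz": 0, "twist": 0},
    {"dx": 0.026, "dy": 0.0006, "dz": 0, "twist": 0},
    {"dx": 0.029, "dy": 0.0006, "dz": 0, "twist": 0},
    {"dx": 0.03, "dy": 0.0006, "dz": 0, "twist": 0},
    {"dx": 0.0305, "dy": 0.0006, "dz": 0, "twist": 0},
    {"dx": 0.0305, "dy": 0.0006, "dz": 0, "twist": 0},
  ],
)

```text
t: 11.27
eef_pos: [0.5617, 0.1167, 0.0055]
ee_rot: [2.797, 1.571, -0.487]
force: [-0.3, 0.5, -3.6]
width: 0.0395
```

>>> jog_arm(
  motion=[
    {"dx": 0.0005, "dy": 0, "dz": 0, "twist": 0},
    {"dx": 0.001, "dy": 0, "dz": 0, "twist": 0},
    {"dx": 0.001, "dy": 0, "dz": 0, "twist": 0},
  ],
)

```text
t: 11.52
eef_pos: [0.5616, 0.1166, 0.0048]
ee_rot: [-2.469, 1.57, 0.529]
force: [0.3, -0.1, -3.8]
width: 0.0393
```

```bash
python3 t.py .5612 .1169 .006 -8.2;python3 d.py 8 side,top; python3 - <<'E'
import cv2
cv2.imwrite("pics/s8.png",cv2.resize(cv2.imread("pics/side8.png")[130:230,270:370],None,fx=6,fy=6))
E
```

```text
t 11.52 pos [0.5616 0.1166 0.0048] jaw 171.8 tilt 0.02 q [ 0.55  0.4  -0.45  0.   -0.72 -0.69] w 0.0393 F [ 0.3 -0.1 -3.8]
dxyz [-0.0012 -0.0002  0.0005] twist 0.0 or -180.0 | world down in tool [1. 0. 0.]
275 151
227 153
11.5167 [0.5616 0.1166 0.0048] 0.03932412962886247 [ 0.3 -0.1 -3.8]
```

View pics/s8.png

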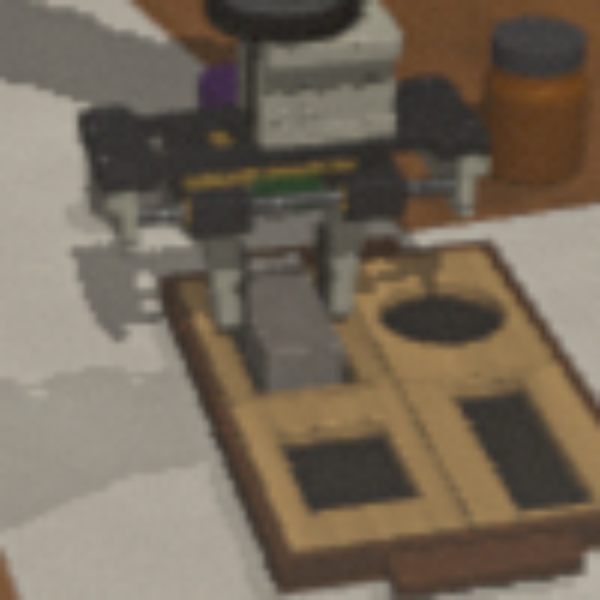

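>>> jog_arm(
  motion=[
    {"dx": 0.0005, "dy": 0, "dz": 0, "twist": 0},
    {"dx": 0.001, "dy": 0, "dz": 0, "twist": 0},
    {"dx": 0.001, "dy": 0, "dz": 0, "twist": 0},
  ],
)

```text
t: 11.87
eef_pos: [0.5617, 0.1167, 0.0041]
ee_rot: [-2.798, 1.57, 0.201]
force: [-2.8, -0.1, 3.4]
width: 0.0395
```

>>> jog_arm(
  motion=[
    {"dx": 0.0005, "dy": 0, "dz": 0, "twist": 0},
    {"dx": 0.0005, "dy": 0, "dz": 0, "twist": 0},
    {"dx": 0.0005, "dy": 0, "dz": 0, "twist": 0},
  ],
)

```text
t: 12.12
eef_pos: [0.5617, 0.1167, 0.0041]
ee_rot: [-2.814, 1.57, 0.185]
force: [-4.1, -1.1, 8.3]
width: 0.0394
```

The stone touched the floor at TCP z = 0.004, as predicted, so I'll release and rise.

>>> jog_arm(
  motion=[
    {"dx": -0.001, "dy": 0, "dz": 0, "twist": 0},
    {"dx": -0.001, "dy": 0, "dz": 0, "twist": 0},
    {"dx": -0.001, "dy": 0, "dz": 0, "twist": 0},
    {"dx": -0.001, "dy": 0, "dz": 0, "twist": 0},
  ],
  gripper=0.054,
)

```text
t: 12.45
eef_pos: [0.5617, 0.1167, 0.004]
ee_rot: [-2.697, 1.571, 0.302]
force: [-0.0, 0.1, -0.7]
width: 0.0535
```

>>> jog_arm(
  motion=[
    {"dx": -0.01, "dy": 0, "dz": 0, "twist": 0},
    {"dx": -0.03, "dy": 0, "dz": 0, "twist": 0},
    {"dx": -0.055, "dy": 0, "dz": 0, "twist": 0},
    {"dx": -0.07, "dy": 0, "dz": 0, "twist": 0},
    {"dx": -0.07, "dy": 0, "dz": 0, "twist": 0},
  ],
)

```text
t: 12.87
eef_pos: [0.5639, 0.1176, 0.0784]
ee_rot: [-2.61, 1.565, 0.39]
force: [0.2, -0.4, 1.5]
width: 0.0544
```

```bash
python3 t.py .546 .311 .06 60.2; python3 - <<'E'
import cv2
from h import *
f=arm.grab_frame("side")[:,:,::-1]
cv2.imwrite("pics/s9.png",cv2.resize(f[130:230,270:390],None,fx=6,fy=6))
E
```

```text
t 12.87 pos [0.5639 0.1176 0.0784] jaw 171.9 tilt 0.36 q [ 0.55  0.31 -0.38  0.   -0.88 -0.69] w 0.0544 F [ 0.2 -0.4  1.5]
dxyz [ 0.0188 -0.1889  0.0452] twist -68.3 or 111.7 | world down in tool [1.    0.003 0.005]
```

View pics/s9.png

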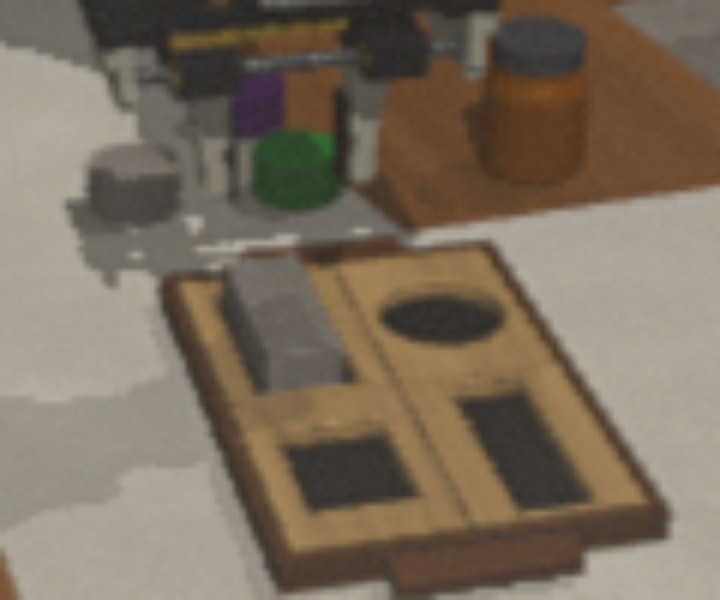

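The long stone lies flat in its recess (crop (285,320)). Next is the round stone.

>>> jog_arm(
  motion=[
    {"dx": 0, "dy": -0.01, "dz": 0.002, "twist": -3},
    {"dx": 0.004, "dy": -0.035, "dz": 0.008, "twist": -10},
    {"dx": 0.008, "dy": -0.07, "dz": 0.016, "twist": -17},
    {"dx": 0.012, "dy": -0.105, "dz": 0.025, "twist": -24},
    {"dx": 0.016, "dy": -0.135, "dz": 0.032, "twist": -31},
    {"dx": 0.016, "dy": -0.16, "dz": 0.038, "twist": -38},
    {"dx": 0.016, "dy": -0.178, "dz": 0.043, "twist": -45},
    {"dx": 0.016, "dy": -0.1885, "dz": 0.0454, "twist": -52},
    {"dx": 0.016, "dy": -0.1885, "dz": 0.0454, "twist": -59},
    {"dx": 0.016, "dy": -0.1885, "dz": 0.0454, "twist": -66},
    {"dx": 0.016, "dy": -0.1885, "dz": 0.0454, "twist": -68.3},
    {"dx": 0.016, "dy": -0.1885, "dz": 0.0454, "twist": -68.3},
    {"dx": 0.016, "dy": -0.1885, "dz": 0.0454, "twist": -68.3},
  ],
  gripper=0.0876,
)

```text
t: 14.0
eef_pos: [0.5431, 0.3094, 0.0575]
ee_rot: [-0.314, 1.57, -2.408]
force: [-0.3, -0.0, 0.3]
width: 0.0876
```

```bash
python3 t.py .546 .311 -.004 60.2
```

```text
t 14.0 pos [0.5431 0.3094 0.0575] jaw -120.0 tilt 0.06 q [ 0.83  0.4  -0.28 -0.   -0.89  0.22] w 0.0876 F [-0.3 -0.   0.3]
dxyz [ 0.0615  0.0017 -0.003 ] twist -0.2 or 179.8 | world down in tool [ 1.     0.    -0.001]
```

>>> jog_arm(
  motion=[
    {"dx": 0.01, "dy": 0.0017, "dz": -0.003, "twist": -0.2},
    {"dx": 0.03, "dy": 0.0017, "dz": -0.003, "twist": -0.2},
    {"dx": 0.05, "dy": 0.0017, "dz": -0.003, "twist": -0.2},
    {"dx": 0.06, "dy": 0.0017, "dz": -0.003, "twist": -0.2},
    {"dx": 0.0615, "dy": 0.0017, "dz": -0.003, "twist": -0.2},
    {"dx": 0.0615, "dy": 0.0017, "dz": -0.003, "twist": -0.2},
    {"dx": 0.0615, "dy": 0.0017, "dz": -0.003, "twist": -0.2},
  ],
)

```text
t: 14.58
eef_pos: [0.5469, 0.3117, -0.0029]
ee_rot: [2.51, 1.57, 0.421]
force: [0.2, -0.5, 0.4]
width: 0.0872
```

>>> jog_arm(
  motion=[
    {"dx": 0, "dy": 0, "dz": 0, "twist": 0},
    {"dx": 0, "dy": 0, "dz": 0, "twist": 0},
    {"dx": 0, "dy": 0, "dz": 0, "twist": 0},
    {"dx": 0, "dy": 0, "dz": 0, "twist": 0},
    {"dx": 0, "dy": 0, "dz": 0, "twist": 0},
    {"dx": 0, "dy": 0, "dz": 0, "twist": 0},
    {"dx": 0, "dy": 0, "dz": 0, "twist": 0},
    {"dx": 0, "dy": 0, "dz": 0, "twist": 0},
    {"dx": 0, "dy": 0, "dz": 0, "twist": 0},
    {"dx": 0, "dy": 0, "dz": 0, "twist": 0},
  ],
  gripper=0.0,
  newtons=35,
)

```text
t: 15.42
eef_pos: [0.5463, 0.3111, -0.0032]
ee_rot: [-0.104, 1.57, -2.193]
force: [-2.6, -2.3, 4.3]
width: 0.0531
```

```bash
python3 t.py .546 .311 -.004 60.2
```

```text
t 15.42 pos [ 0.5463  0.3111 -0.0032] jaw -119.7 tilt 0.02 q [ 0.83  0.48 -0.33  0.   -0.76  0.22] w 0.0531 F [-2.6 -2.3  4.3]
dxyz [ 0.0008 -0.0002  0.0003] twist 0.1 or -179.9 | world down in tool [ 1.  0. -0.]
```

>>> jog_arm(
  motion=[
    {"dx": -0.008, "dy": 0, "dz": 0, "twist": 0},
    {"dx": -0.02, "dy": 0, "dz": 0, "twist": 0},
    {"dx": -0.033, "dy": 0, "dz": 0, "twist": 0},
    {"dx": -0.04, "dy": 0, "dz": 0, "twist": 0},
    {"dx": -0.04, "dy": 0, "dz": 0, "twist": 0},
    {"dx": -0.04, "dy": 0, "dz": 0, "twist": 0},
  ],
)

```text
t: 15.92
eef_pos: [0.5467, 0.3118, 0.0372]
ee_rot: [3.023, 1.569, 0.934]
force: [0.1, -0.0, -1.8]
width: 0.053
```

```bash
python3 t.py .6465 .1047 .0365 -8.2;python3 d.py 10 side
```

```text
t 15.92 pos [0.5467 0.3118 0.0372] jaw -119.7 tilt 0.09 q [ 0.83  0.43 -0.29 -0.   -0.84  0.22] w 0.053 F [ 0.1 -0.  -1.8]
dxyz [0.0006 0.1893 0.1304] twist 68.5 or -111.5 | world down in tool [ 1.    -0.     0.002]
250 117
15.9167 [0.5467 0.3118 0.0372] 0.05304341445583572 [ 0.1 -0.  -1.8]
```

View pics/d_side10.png

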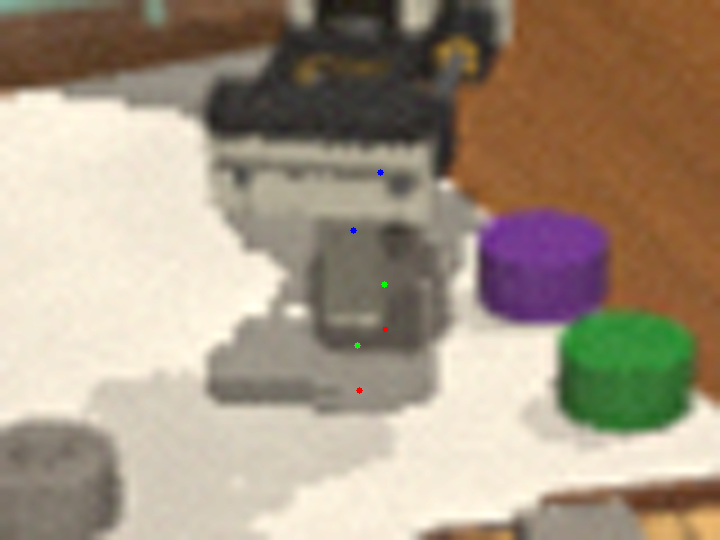

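The round stone is held level, so I'll carry it over.

>>> jog_arm(
  motion=[
    {"dx": 0, "dy": 0.006, "dz": 0.004, "twist": 3},
    {"dx": 0, "dy": 0.02, "dz": 0.014, "twist": 8},
    {"dx": 0, "dy": 0.038, "dz": 0.026, "twist": 14},
    {"dx": 0, "dy": 0.056, "dz": 0.039, "twist": 20},
    {"dx": 0, "dy": 0.075, "dz": 0.052, "twist": 26},
    {"dx": 0, "dy": 0.094, "dz": 0.065, "twist": 32},
    {"dx": 0, "dy": 0.113, "dz": 0.078, "twist": 38},
    {"dx": 0, "dy": 0.132, "dz": 0.091, "twist": 44},
    {"dx": 0, "dy": 0.15, "dz": 0.103, "twist": 50},
    {"dx": 0, "dy": 0.166, "dz": 0.114, "twist": 56},
    {"dx": 0, "dy": 0.178, "dz": 0.123, "twist": 62},
    {"dx": 0, "dy": 0.186, "dz": 0.128, "twist": 66},
    {"dx": 0, "dy": 0.1893, "dz": 0.1304, "twist": 68.5},
    {"dx": 0, "dy": 0.1893, "dz": 0.1304, "twist": 68.5},
    {"dx": 0, "dy": 0.1893, "dz": 0.1304, "twist": 68.5},
    {"dx": 0, "dy": 0.1893, "dz": 0.1304, "twist": 68.5},
  ],
)

```text
t: 17.3
eef_pos: [0.6459, 0.1046, 0.036]
ee_rot: [0.445, 1.57, -2.838]
force: [0.3, 0.2, -1.4]
width: 0.0528
```

```bash
python3 t.py .6465 .1047 .0055 -8.2;python3 d.py 11 side
```

```text
t 17.3 pos [0.6459 0.1046 0.036 ] jaw 171.9 tilt 0.05 q [ 0.46  0.47 -0.23 -0.   -0.87 -0.6 ] w 0.0528 F [ 0.3  0.2 -1.4]
dxyz [ 0.0305 -0.0003 -0.0006] twist 0.1 or -179.9 | world down in tool [ 1.    -0.    -0.001]
302 140
17.3 [0.6459 0.1046 0.036 ] 0.05283792943991834 [ 0.3  0.2 -1.4]
```

View pics/d_side11.png

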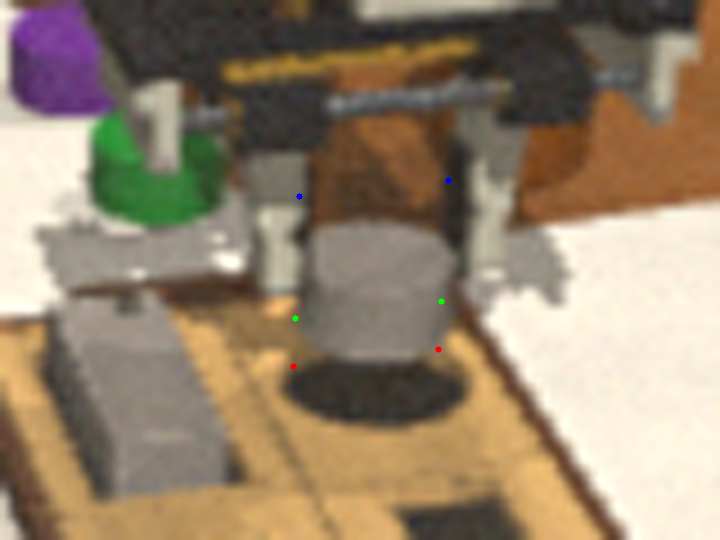

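>>> jog_arm(
  motion=[
    {"dx": 0.01, "dy": 0, "dz": -0.0006, "twist": 0},
    {"dx": 0.02, "dy": 0, "dz": -0.0006, "twist": 0},
    {"dx": 0.026, "dy": 0, "dz": -0.0006, "twist": 0},
    {"dx": 0.029, "dy": 0, "dz": -0.0006, "twist": 0},
    {"dx": 0.03, "dy": 0, "dz": -0.0006, "twist": 0},
    {"dx": 0.0305, "dy": 0, "dz": -0.0006, "twist": 0},
    {"dx": 0.0305, "dy": 0, "dz": -0.0006, "twist": 0},
  ],
)

```text
t: 17.93
eef_pos: [0.647, 0.1043, 0.0061]
ee_rot: [2.587, 1.571, -0.697]
force: [-0.3, 0.3, -1.4]
width: 0.053
```

>>> jog_arm(
  motion=[
    {"dx": 0.0005, "dy": 0, "dz": 0, "twist": 0},
    {"dx": 0.001, "dy": 0, "dz": 0, "twist": 0},
    {"dx": 0.001, "dy": 0, "dz": 0, "twist": 0},
  ],
)

```text
t: 18.18
eef_pos: [0.647, 0.1043, 0.0053]
ee_rot: [-2.513, 1.57, 0.485]
force: [-0.4, -0.1, -2.1]
width: 0.0527
```

>>> jog_arm(
  motion=[
    {"dx": 0.0005, "dy": 0, "dz": 0, "twist": 0},
    {"dx": 0.001, "dy": 0, "dz": 0, "twist": 0},
    {"dx": 0.001, "dy": 0, "dz": 0, "twist": 0},
  ],
)

```text
t: 18.43
eef_pos: [0.6471, 0.1043, 0.0048]
ee_rot: [-2.907, 1.57, 0.092]
force: [-1.9, 1.1, 3.5]
width: 0.0533
```

The stone has touched the floor, so I'll release it and move up.

>>> jog_arm(
  motion=[
    {"dx": -0.0005, "dy": 0, "dz": 0, "twist": 0},
    {"dx": -0.0005, "dy": 0, "dz": 0, "twist": 0},
    {"dx": -0.0005, "dy": 0, "dz": 0, "twist": 0},
    {"dx": -0.0005, "dy": 0, "dz": 0, "twist": 0},
  ],
  gripper=0.065,
)

```text
t: 18.77
eef_pos: [0.6469, 0.1043, 0.0045]
ee_rot: [-2.515, 1.571, 0.483]
force: [0.4, 1.0, 0.3]
width: 0.0642
```

>>> jog_arm(
  motion=[
    {"dx": -0.01, "dy": 0, "dz": 0, "twist": 0},
    {"dx": -0.03, "dy": 0, "dz": 0, "twist": 0},
    {"dx": -0.055, "dy": 0, "dz": 0, "twist": 0},
    {"dx": -0.07, "dy": 0, "dz": 0, "twist": 0},
    {"dx": -0.07, "dy": 0, "dz": 0, "twist": 0},
  ],
)

```text
t: 19.18
eef_pos: [0.6495, 0.105, 0.0795]
ee_rot: [-2.707, 1.564, 0.292]
force: [0.7, 0.1, 1.0]
width: 0.0648
```

```bash
python3 t.py .533 -.2956 .06 27.7; python3 - <<'E'
import cv2
from h import *
f=arm.grab_frame("side")[:,:,::-1]
cv2.imwrite("pics/s12.png",cv2.resize(f[130:230,270:390],None,fx=6,fy=6))
E
```

```text
t 19.18 pos [0.6495 0.105  0.0795] jaw 171.9 tilt 0.39 q [ 0.46  0.42 -0.19  0.   -0.95 -0.6 ] w 0.0648 F [0.7 0.1 1. ]
dxyz [0.018  0.4132 0.0586] twist -35.8 or 144.2 | world down in tool [1.    0.003 0.006]
```

View pics/s12.png

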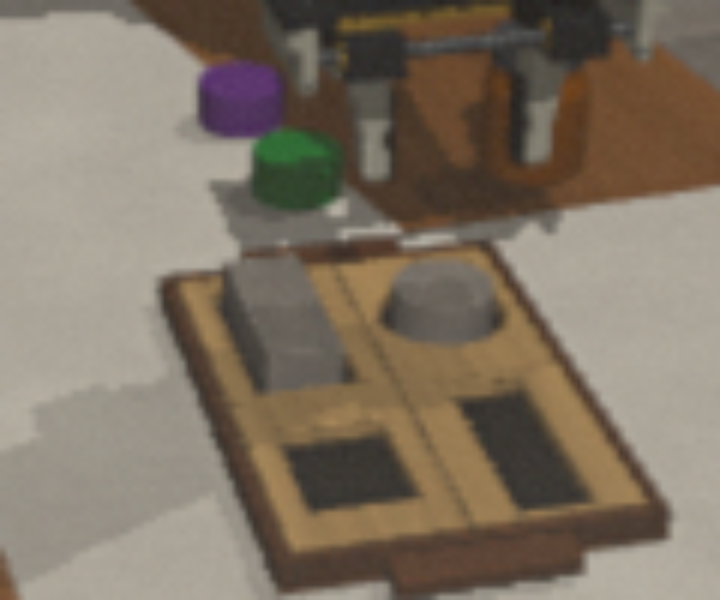

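The round stone is seated too (crop (440,300)). Next is the stick.

>>> jog_arm(
  motion=[
    {"dx": 0, "dy": 0.012, "dz": 0.002, "twist": -3},
    {"dx": 0.002, "dy": 0.04, "dz": 0.006, "twist": -8},
    {"dx": 0.006, "dy": 0.075, "dz": 0.011, "twist": -14},
    {"dx": 0.009, "dy": 0.113, "dz": 0.016, "twist": -20},
    {"dx": 0.012, "dy": 0.151, "dz": 0.021, "twist": -26},
    {"dx": 0.015, "dy": 0.189, "dz": 0.027, "twist": -32},
    {"dx": 0.015, "dy": 0.227, "dz": 0.032, "twist": -35.8},
    {"dx": 0.015, "dy": 0.265, "dz": 0.038, "twist": -35.8},
    {"dx": 0.015, "dy": 0.303, "dz": 0.043, "twist": -35.8},
    {"dx": 0.015, "dy": 0.34, "dz": 0.049, "twist": -35.8},
    {"dx": 0.015, "dy": 0.373, "dz": 0.053, "twist": -35.8},
    {"dx": 0.015, "dy": 0.398, "dz": 0.056, "twist": -35.8},
    {"dx": 0.015, "dy": 0.41, "dz": 0.058, "twist": -35.8},
    {"dx": 0.015, "dy": 0.413, "dz": 0.0586, "twist": -35.8},
    {"dx": 0.015, "dy": 0.413, "dz": 0.0586, "twist": -35.8},
    {"dx": 0.015, "dy": 0.413, "dz": 0.0586, "twist": -35.8},
  ],
)

```text
t: 20.57
eef_pos: [0.5301, -0.2955, 0.0593]
ee_rot: [-1.081, 1.57, 2.542]
force: [0.2, -0.6, 0.7]
width: 0.0649
```

```bash
python3 t.py .533 -.2956 -.004 27.7
```

```text
t 20.57 pos [ 0.5301 -0.2955  0.0593] jaw -152.4 tilt 0.03 q [-0.19  0.38 -0.32 -0.   -0.87  0.67] w 0.0649 F [ 0.2 -0.6  0.7]
dxyz [ 0.0633  0.0014 -0.0026] twist -0.1 or 179.9 | world down in tool [ 1.  0. -0.]
```

>>> jog_arm(
  motion=[
    {"dx": 0.01, "dy": 0.0014, "dz": -0.0026, "twist": -0.1},
    {"dx": 0.03, "dy": 0.0014, "dz": -0.0026, "twist": -0.1},
    {"dx": 0.05, "dy": 0.0014, "dz": -0.0026, "twist": -0.1},
    {"dx": 0.06, "dy": 0.0014, "dz": -0.0026, "twist": -0.1},
    {"dx": 0.063, "dy": 0.0014, "dz": -0.0026, "twist": -0.1},
    {"dx": 0.063, "dy": 0.0014, "dz": -0.0026, "twist": -0.1},
    {"dx": 0.063, "dy": 0.0014, "dz": -0.0026, "twist": -0.1},
  ],
)

```text
t: 21.15
eef_pos: [0.5337, -0.296, -0.003]
ee_rot: [1.885, 1.57, -0.772]
force: [0.6, 0.3, 0.5]
width: 0.0647
```

>>> jog_arm(
  motion=[
    {"dx": 0, "dy": 0, "dz": 0, "twist": 0},
    {"dx": 0, "dy": 0, "dz": 0, "twist": 0},
    {"dx": 0, "dy": 0, "dz": 0, "twist": 0},
    {"dx": 0, "dy": 0, "dz": 0, "twist": 0},
    {"dx": 0, "dy": 0, "dz": 0, "twist": 0},
    {"dx": 0, "dy": 0, "dz": 0, "twist": 0},
    {"dx": 0, "dy": 0, "dz": 0, "twist": 0},
    {"dx": 0, "dy": 0, "dz": 0, "twist": 0},
    {"dx": 0, "dy": 0, "dz": 0, "twist": 0},
    {"dx": 0, "dy": 0, "dz": 0, "twist": 0},
  ],
  gripper=0.0,
  newtons=35,
)

```text
t: 21.98
eef_pos: [0.5331, -0.2963, -0.0033]
ee_rot: [2.02, 1.571, -0.638]
force: [0.5, 0.8, 1.7]
width: 0.0235
```

```bash
python3 t.py .533 -.2956 -.004 27.7;python3 d.py 13 side
```

```text
t 21.98 pos [ 0.5331 -0.2963 -0.0033] jaw -152.3 tilt 0.01 q [-0.19  0.46 -0.37  0.   -0.74  0.67] w 0.0235 F [0.5 0.8 1.7]
dxyz [ 0.0007 -0.0007 -0.0002] twist 0.0 or -180.0 | world down in tool [ 1. -0.  0.]
330 242
21.9833 [ 0.5331 -0.2963 -0.0033] 0.02347299691475676 [0.5 0.8 1.7]
```

View pics/d_side13.png

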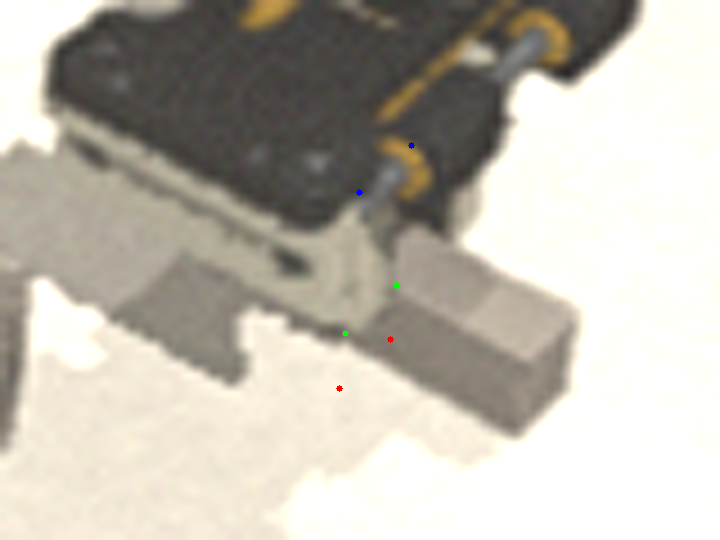

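Gripped at 23.5 mm. Lifting it now.

>>> jog_arm(
  motion=[
    {"dx": -0.008, "dy": 0, "dz": 0, "twist": 0},
    {"dx": -0.02, "dy": 0, "dz": 0, "twist": 0},
    {"dx": -0.033, "dy": 0, "dz": 0, "twist": 0},
    {"dx": -0.04, "dy": 0, "dz": 0, "twist": 0},
    {"dx": -0.04, "dy": 0, "dz": 0, "twist": 0},
    {"dx": -0.04, "dy": 0, "dz": 0, "twist": 0},
  ],
)

```text
t: 22.53
eef_pos: [0.533, -0.2962, 0.0368]
ee_rot: [2.771, 1.57, 0.113]
force: [-0.1, 0.5, -1.0]
width: 0.0238
```

```bash
python3 t.py .6288 -.0216 .0365 -8.2
```

```text
t 22.53 pos [ 0.533  -0.2962  0.0368] jaw -152.3 tilt 0.04 q [-0.19  0.41 -0.34 -0.   -0.83  0.67] w 0.0238 F [-0.1  0.5 -1. ]
dxyz [ 0.0004 -0.1986 -0.2124] twist 35.9 or -144.1 | world down in tool [ 1.    -0.     0.001]
```

>>> jog_arm(
  motion=[
    {"dx": 0, "dy": -0.006, "dz": -0.006, "twist": 2},
    {"dx": 0, "dy": -0.019, "dz": -0.02, "twist": 5},
    {"dx": 0, "dy": -0.036, "dz": -0.038, "twist": 8},
    {"dx": 0, "dy": -0.054, "dz": -0.057, "twist": 11},
    {"dx": 0, "dy": -0.072, "dz": -0.077, "twist": 14},
    {"dx": 0, "dy": -0.09, "dz": -0.096, "twist": 17},
    {"dx": 0, "dy": -0.108, "dz": -0.116, "twist": 20},
    {"dx": 0, "dy": -0.126, "dz": -0.135, "twist": 23},
    {"dx": 0, "dy": -0.144, "dz": -0.154, "twist": 26},
    {"dx": 0, "dy": -0.162, "dz": -0.173, "twist": 29},
    {"dx": 0, "dy": -0.178, "dz": -0.19, "twist": 32},
    {"dx": 0, "dy": -0.19, "dz": -0.203, "twist": 34},
    {"dx": 0, "dy": -0.196, "dz": -0.21, "twist": 35.9},
    {"dx": 0, "dy": -0.1986, "dz": -0.2124, "twist": 35.9},
    {"dx": 0, "dy": -0.1986, "dz": -0.2124, "twist": 35.9},
    {"dx": 0, "dy": -0.1986, "dz": -0.2124, "twist": 35.9},
  ],
)

```text
t: 23.87
eef_pos: [0.628, -0.022, 0.0359]
ee_rot: [0.316, 1.569, -2.968]
force: [0.0, 0.8, -1.4]
width: 0.0237
```

```bash
python3 t.py .6288 -.0216 .0055 -8.2;python3 d.py 14 side
```

```text
t 23.87 pos [ 0.628  -0.022   0.0359] jaw 171.9 tilt 0.08 q [ 0.28  0.43 -0.29 -0.   -0.84 -0.42] w 0.0237 F [ 0.   0.8 -1.4]
dxyz [ 0.0304 -0.0005 -0.0008] twist 0.1 or -179.9 | world down in tool [ 1.    -0.    -0.001]
315 161
23.8667 [ 0.628  -0.022   0.0359] 0.023696863305352568 [ 0.   0.8 -1.4]
```

View pics/d_side14.png

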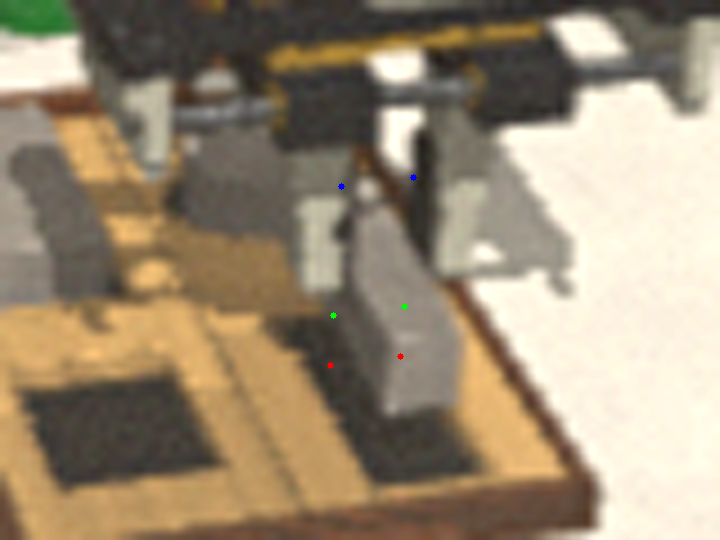

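>>> jog_arm(
  motion=[
    {"dx": 0.01, "dy": -0.0005, "dz": -0.0008, "twist": 0},
    {"dx": 0.02, "dy": -0.0005, "dz": -0.0008, "twist": 0},
    {"dx": 0.026, "dy": -0.0005, "dz": -0.0008, "twist": 0},
    {"dx": 0.029, "dy": -0.0005, "dz": -0.0008, "twist": 0},
    {"dx": 0.03, "dy": -0.0005, "dz": -0.0008, "twist": 0},
    {"dx": 0.0305, "dy": -0.0005, "dz": -0.0008, "twist": 0},
    {"dx": 0.0305, "dy": -0.0005, "dz": -0.0008, "twist": 0},
  ],
)

```text
t: 24.5
eef_pos: [0.6296, -0.0213, 0.0061]
ee_rot: [2.12, 1.571, -1.164]
force: [1.0, -0.5, -1.6]
width: 0.0234
```

>>> jog_arm(
  motion=[
    {"dx": 0.0005, "dy": 0, "dz": 0, "twist": 0},
    {"dx": 0.001, "dy": 0, "dz": 0, "twist": 0},
    {"dx": 0.001, "dy": 0, "dz": 0, "twist": 0},
  ],
)

```text
t: 24.75
eef_pos: [0.6297, -0.0212, 0.0053]
ee_rot: [-2.745, 1.57, 0.254]
force: [-0.8, 0.5, -1.7]
width: 0.0234
```

>>> jog_arm(
  motion=[
    {"dx": 0.0005, "dy": 0, "dz": 0, "twist": 0},
    {"dx": 0.0005, "dy": 0, "dz": 0, "twist": 0},
    {"dx": 0.0005, "dy": 0, "dz": 0, "twist": 0},
  ],
)

```text
t: 25.0
eef_pos: [0.6297, -0.0212, 0.0047]
ee_rot: [-2.887, 1.57, 0.112]
force: [-0.1, 0.7, -0.0]
width: 0.0236
```

>>> jog_arm(
  motion=[
    {"dx": 0.0005, "dy": 0, "dz": 0, "twist": 0},
    {"dx": 0.0005, "dy": 0, "dz": 0, "twist": 0},
    {"dx": 0.0005, "dy": 0, "dz": 0, "twist": 0},
  ],
)

```text
t: 25.25
eef_pos: [0.6297, -0.0212, 0.0047]
ee_rot: [-2.969, 1.57, 0.03]
force: [-2.4, -0.3, 5.1]
width: 0.0238
```

>>> jog_arm(
  motion=[
    {"dx": 0, "dy": 0, "dz": 0, "twist": 0},
    {"dx": 0, "dy": 0, "dz": 0, "twist": 0},
    {"dx": 0, "dy": 0, "dz": 0, "twist": 0},
    {"dx": 0, "dy": 0, "dz": 0, "twist": 0},
  ],
  gripper=0.038,
)

```text
t: 25.58
eef_pos: [0.6296, -0.0213, 0.0039]
ee_rot: [0.536, 1.571, -2.749]
force: [-0.2, -0.1, 0.4]
width: 0.0376
```

>>> jog_arm(
  motion=[
    {"dx": -0.01, "dy": 0, "dz": 0, "twist": 0},
    {"dx": -0.03, "dy": 0, "dz": 0, "twist": 0},
    {"dx": -0.055, "dy": 0, "dz": 0, "twist": 0},
    {"dx": -0.07, "dy": 0, "dz": 0, "twist": 0},
    {"dx": -0.07, "dy": 0, "dz": 0, "twist": 0},
  ],
)

```text
t: 26.0
eef_pos: [0.6322, -0.021, 0.0788]
ee_rot: [-2.885, 1.564, 0.115]
force: [0.4, 0.1, 0.7]
width: 0.0377
```

```bash
python3 t.py .410 -.2712 .06 59.3; python3 - <<'E'
import cv2
from h import *
f=arm.grab_frame("side")[:,:,::-1]
cv2.imwrite("pics/s15.png",cv2.resize(f[140:240,280:400],None,fx=6,fy=6))
E
```

```text
t 26.0 pos [ 0.6322 -0.021   0.0788] jaw 171.9 tilt 0.38 q [ 0.28  0.39 -0.25  0.   -0.92 -0.42] w 0.0377 F [0.4 0.1 0.7]
dxyz [0.0172 0.2792 0.1846] twist -67.4 or 112.6 | world down in tool [1.    0.002 0.006]
```

View pics/s15.png

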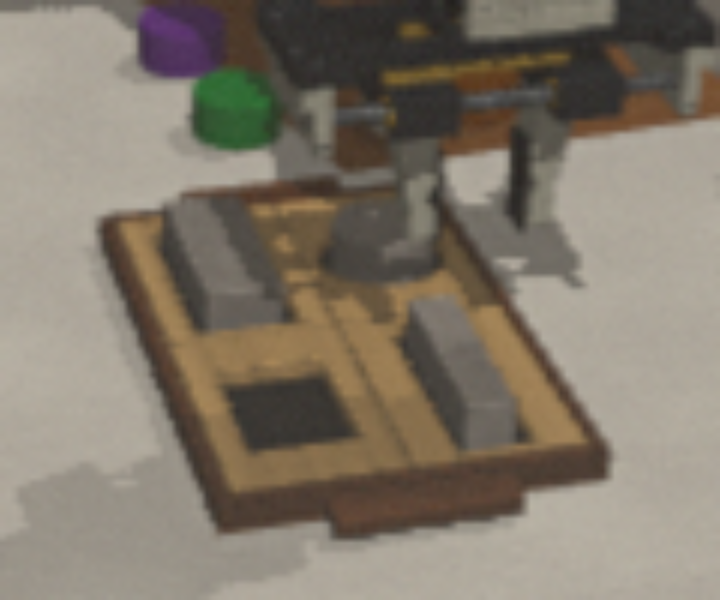

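The stick is seated (crop (465,375)). Last is the short stone.

>>> jog_arm(
  motion=[
    {"dx": 0, "dy": 0.01, "dz": 0.007, "twist": -3},
    {"dx": 0.002, "dy": 0.033, "dz": 0.022, "twist": -9},
    {"dx": 0.006, "dy": 0.06, "dz": 0.04, "twist": -15},
    {"dx": 0.009, "dy": 0.09, "dz": 0.06, "twist": -21},
    {"dx": 0.012, "dy": 0.12, "dz": 0.08, "twist": -27},
    {"dx": 0.014, "dy": 0.15, "dz": 0.1, "twist": -33},
    {"dx": 0.014, "dy": 0.18, "dz": 0.12, "twist": -39},
    {"dx": 0.014, "dy": 0.21, "dz": 0.14, "twist": -45},
    {"dx": 0.014, "dy": 0.238, "dz": 0.158, "twist": -51},
    {"dx": 0.014, "dy": 0.26, "dz": 0.173, "twist": -57},
    {"dx": 0.014, "dy": 0.273, "dz": 0.182, "twist": -63},
    {"dx": 0.014, "dy": 0.2785, "dz": 0.1865, "twist": -67.4},
    {"dx": 0.014, "dy": 0.2785, "dz": 0.1865, "twist": -67.4},
    {"dx": 0.014, "dy": 0.2785, "dz": 0.1865, "twist": -67.4},
    {"dx": 0.014, "dy": 0.2785, "dz": 0.1865, "twist": -67.4},
  ],
  gripper=0.075,
)

```text
t: 27.3
eef_pos: [0.4057, -0.2701, 0.06]
ee_rot: [2.084, 1.571, -0.027]
force: [0.5, 0.2, -0.9]
width: 0.0751
```

```bash
python3 t.py .410 -.2712 -.004 59.3
```

```text
t 27.3 pos [ 0.4057 -0.2701  0.06  ] jaw -120.9 tilt 0.01 q [-0.18  0.2  -0.58 -0.   -0.79  1.21] w 0.0751 F [ 0.5  0.2 -0.9]
dxyz [ 0.064   0.0043 -0.0013] twist -0.2 or 179.8 | world down in tool [ 1. -0.  0.]
```

>>> jog_arm(
  motion=[
    {"dx": 0.01, "dy": 0.0043, "dz": -0.0013, "twist": -0.2},
    {"dx": 0.03, "dy": 0.0043, "dz": -0.0013, "twist": -0.2},
    {"dx": 0.05, "dy": 0.0043, "dz": -0.0013, "twist": -0.2},
    {"dx": 0.06, "dy": 0.0043, "dz": -0.0013, "twist": -0.2},
    {"dx": 0.0635, "dy": 0.0043, "dz": -0.0013, "twist": -0.2},
    {"dx": 0.0635, "dy": 0.0043, "dz": -0.0013, "twist": -0.2},
    {"dx": 0.0635, "dy": 0.0043, "dz": -0.0013, "twist": -0.2},
  ],
)

```text
t: 27.88
eef_pos: [0.4102, -0.2712, -0.0035]
ee_rot: [-0.811, 1.571, -2.916]
force: [1.2, -0.1, -0.2]
width: 0.0749
```

>>> jog_arm(
  motion=[
    {"dx": 0, "dy": 0, "dz": 0, "twist": 0},
    {"dx": 0, "dy": 0, "dz": 0, "twist": 0},
    {"dx": 0, "dy": 0, "dz": 0, "twist": 0},
    {"dx": 0, "dy": 0, "dz": 0, "twist": 0},
    {"dx": 0, "dy": 0, "dz": 0, "twist": 0},
    {"dx": 0, "dy": 0, "dz": 0, "twist": 0},
    {"dx": 0, "dy": 0, "dz": 0, "twist": 0},
    {"dx": 0, "dy": 0, "dz": 0, "twist": 0},
    {"dx": 0, "dy": 0, "dz": 0, "twist": 0},
    {"dx": 0, "dy": 0, "dz": 0, "twist": 0},
  ],
  gripper=0.0,
  newtons=35,
)

```text
t: 28.72
eef_pos: [0.4097, -0.2715, -0.0032]
ee_rot: [1.216, 1.571, -0.888]
force: [-1.7, 0.7, 5.3]
width: 0.0395
```

```bash
python3 t.py .410 -.2712 -.004 59.3;python3 d.py 16 side
```

```text
t 28.72 pos [ 0.4097 -0.2715 -0.0032] jaw -120.6 tilt 0.01 q [-0.18  0.3  -0.64  0.   -0.63  1.22] w 0.0395 F [-1.7  0.7  5.3]
dxyz [ 0.0008  0.0001 -0.0004] twist 0.1 or -179.9 | world down in tool [ 1. -0. -0.]
277 249
28.7167 [ 0.4097 -0.2715 -0.0032] 0.039542497565064054 [-1.7  0.7  5.3]
```

View pics/d_side16.png

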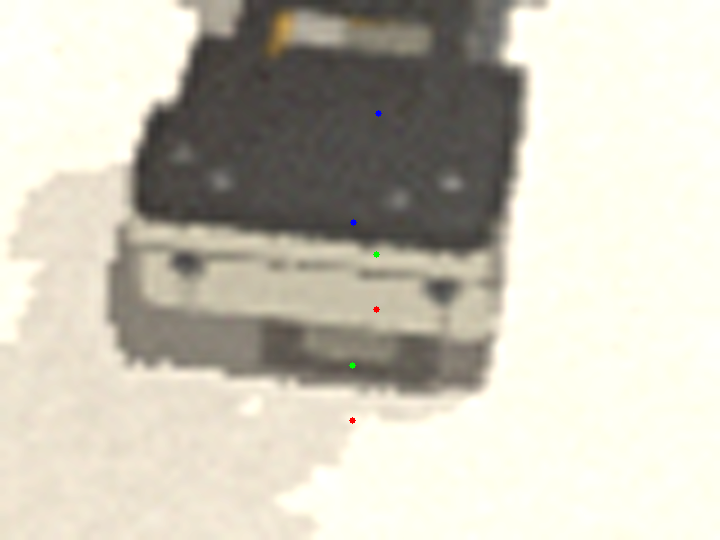

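>>> jog_arm(
  motion=[
    {"dx": -0.008, "dy": 0, "dz": 0, "twist": 0},
    {"dx": -0.02, "dy": 0, "dz": 0, "twist": 0},
    {"dx": -0.033, "dy": 0, "dz": 0, "twist": 0},
    {"dx": -0.04, "dy": 0, "dz": 0, "twist": 0},
    {"dx": -0.04, "dy": 0, "dz": 0, "twist": 0},
    {"dx": -0.04, "dy": 0, "dz": 0, "twist": 0},
  ],
)

```text
t: 29.27
eef_pos: [0.4098, -0.2714, 0.0367]
ee_rot: [2.119, 1.57, 0.014]
force: [-0.5, 0.4, -1.1]
width: 0.0397
```

```bash
python3 t.py .5437 -.0097 .0365 -8.2
```

```text
t 29.27 pos [ 0.4098 -0.2714  0.0367] jaw -120.6 tilt 0.06 q [-0.18  0.24 -0.6  -0.   -0.73  1.22] w 0.0397 F [-0.5  0.4 -1.1]
dxyz [ 0.0004 -0.018  -0.2934] twist 67.6 or -112.4 | world down in tool [ 1.    -0.001  0.001]
```

>>> jog_arm(
  motion=[
    {"dx": 0, "dy": -0.0005, "dz": -0.008, "twist": 3},
    {"dx": 0, "dy": -0.0015, "dz": -0.025, "twist": 8},
    {"dx": 0, "dy": -0.003, "dz": -0.05, "twist": 14},
    {"dx": 0, "dy": -0.0045, "dz": -0.077, "twist": 20},
    {"dx": 0, "dy": -0.006, "dz": -0.104, "twist": 26},
    {"dx": 0, "dy": -0.008, "dz": -0.131, "twist": 32},
    {"dx": 0, "dy": -0.0095, "dz": -0.158, "twist": 38},
    {"dx": 0, "dy": -0.011, "dz": -0.185, "twist": 44},
    {"dx": 0, "dy": -0.013, "dz": -0.212, "twist": 50},
    {"dx": 0, "dy": -0.0145, "dz": -0.239, "twist": 56},
    {"dx": 0, "dy": -0.016, "dz": -0.264, "twist": 61},
    {"dx": 0, "dy": -0.017, "dz": -0.282, "twist": 65},
    {"dx": 0, "dy": -0.018, "dz": -0.291, "twist": 67.6},
    {"dx": 0, "dy": -0.018, "dz": -0.2934, "twist": 67.6},
    {"dx": 0, "dy": -0.018, "dz": -0.2934, "twist": 67.6},
    {"dx": 0, "dy": -0.018, "dz": -0.2934, "twist": 67.6},
  ],
)

```text
t: 30.6
eef_pos: [0.5426, -0.0102, 0.0359]
ee_rot: [0.368, 1.569, -2.915]
force: [-0.0, -0.2, -1.4]
width: 0.0396
```

```bash
python3 t.py .5437 -.0097 .0055 -8.2;python3 d.py 17 side
```

```text
t 30.6 pos [ 0.5426 -0.0102  0.0359] jaw 171.9 tilt 0.08 q [ 0.34  0.32 -0.49 -0.   -0.77 -0.48] w 0.0396 F [-0.  -0.2 -1.4]
dxyz [ 0.0304 -0.0006 -0.001 ] twist 0.1 or -179.9 | world down in tool [ 1.    -0.001 -0.001]
286 165
30.6 [ 0.5426 -0.0102  0.0359] 0.03956332398997349 [-0.  -0.2 -1.4]
```

View pics/d_side17.png

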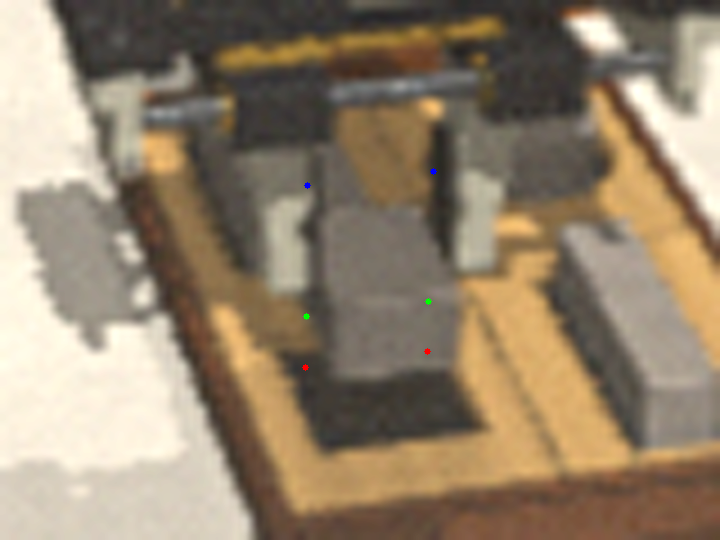

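>>> jog_arm(
  motion=[
    {"dx": 0.01, "dy": -0.0005, "dz": -0.0008, "twist": 0},
    {"dx": 0.02, "dy": -0.0005, "dz": -0.0008, "twist": 0},
    {"dx": 0.026, "dy": -0.0005, "dz": -0.0008, "twist": 0},
    {"dx": 0.029, "dy": -0.0005, "dz": -0.0008, "twist": 0},
    {"dx": 0.03, "dy": -0.0005, "dz": -0.0008, "twist": 0},
    {"dx": 0.0305, "dy": -0.0005, "dz": -0.0008, "twist": 0},
    {"dx": 0.0305, "dy": -0.0005, "dz": -0.0008, "twist": 0},
  ],
)

```text
t: 31.23
eef_pos: [0.5444, -0.0094, 0.006]
ee_rot: [1.102, 1.571, -2.182]
force: [0.0, 0.6, -1.3]
width: 0.0394
```

>>> jog_arm(
  motion=[
    {"dx": 0.0005, "dy": 0, "dz": 0, "twist": 0},
    {"dx": 0.001, "dy": 0, "dz": 0, "twist": 0},
    {"dx": 0.001, "dy": 0, "dz": 0, "twist": 0},
  ],
)

```text
t: 31.48
eef_pos: [0.5444, -0.0092, 0.0053]
ee_rot: [-2.639, 1.57, 0.36]
force: [-0.2, 0.4, -1.3]
width: 0.0394
```

>>> jog_arm(
  motion=[
    {"dx": 0.0005, "dy": 0, "dz": 0, "twist": 0},
    {"dx": 0.0008, "dy": 0, "dz": 0, "twist": 0},
    {"dx": 0.0008, "dy": 0, "dz": 0, "twist": 0},
  ],
)

```text
t: 31.73
eef_pos: [0.5445, -0.0092, 0.0048]
ee_rot: [-2.916, 1.57, 0.083]
force: [-1.8, 0.6, 4.7]
width: 0.0395
```

It has touched the floor. I'll release, rise and then move back out of the view.

>>> jog_arm(
  motion=[
    {"dx": 0, "dy": 0, "dz": 0, "twist": 0},
    {"dx": 0, "dy": 0, "dz": 0, "twist": 0},
    {"dx": 0, "dy": 0, "dz": 0, "twist": 0},
    {"dx": 0, "dy": 0, "dz": 0, "twist": 0},
  ],
  gripper=0.054,
)

```text
t: 32.07
eef_pos: [0.5443, -0.0093, 0.0042]
ee_rot: [-0.789, 1.571, 2.21]
force: [0.3, -0.4, -0.4]
width: 0.0533
```

>>> jog_arm(
  motion=[
    {"dx": -0.01, "dy": 0, "dz": 0, "twist": 0},
    {"dx": -0.03, "dy": 0, "dz": 0, "twist": 0},
    {"dx": -0.06, "dy": 0, "dz": 0, "twist": 0},
    {"dx": -0.09, "dy": 0, "dz": 0, "twist": 0},
    {"dx": -0.12, "dy": 0.02, "dz": 0, "twist": 0},
    {"dx": -0.13, "dy": 0.05, "dz": 0, "twist": 0},
    {"dx": -0.13, "dy": 0.09, "dz": 0.01, "twist": 0},
    {"dx": -0.13, "dy": 0.13, "dz": 0.02, "twist": 0},
    {"dx": -0.13, "dy": 0.17, "dz": 0.03, "twist": 0},
    {"dx": -0.13, "dy": 0.21, "dz": 0.04, "twist": 0},
    {"dx": -0.13, "dy": 0.25, "dz": 0.05, "twist": 0},
    {"dx": -0.13, "dy": 0.28, "dz": 0.06, "twist": 0},
    {"dx": -0.13, "dy": 0.3, "dz": 0.06, "twist": 0},
    {"dx": -0.13, "dy": 0.3, "dz": 0.06, "twist": 0},
    {"dx": -0.13, "dy": 0.3, "dz": 0.06, "twist": 0},
    {"dx": -0.13, "dy": 0.3, "dz": 0.06, "twist": 0},
  ],
)

```text
t: 33.4
eef_pos: [0.4422, -0.2976, 0.1346]
ee_rot: [-2.924, 1.57, 0.075]
force: [0.5, 0.0, -0.4]
width: 0.0538
```

```bash
cat > fin.py <<'E'
from ov import *
for n in("top","side"): cv2.imwrite(f"pics/{n}F.png",arm.grab_frame(n)[:,:,::-1])
it=dict(wheel=(.407,.286,0,54,0,0,.028),
 l=(.5617,.1167,-8.2,40,100,.008,.036),s=(.6297,-.0212,-8.2,24,100,.008,.036),r=(.6471,.1043,0,54,0,.008,.036),h=(.5445,-.0092,-8.2,40,56,.008,.036))
draw(it,"F",dict(top=(225,125,145,103,5)))
draw(it,"F",dict(side=(280,150,115,90,6)))
s=arm.get_state();print(s["t"],s["eef_pos"],s["width"],s["force"])
E
python3 fin.py
```

```text
33.5 [ 0.44248649 -0.29700253  0.13453453] 0.0536350432082657 [-0.83272698  0.45504106 -0.51925859]
```

View pics/ov_topF_225.png

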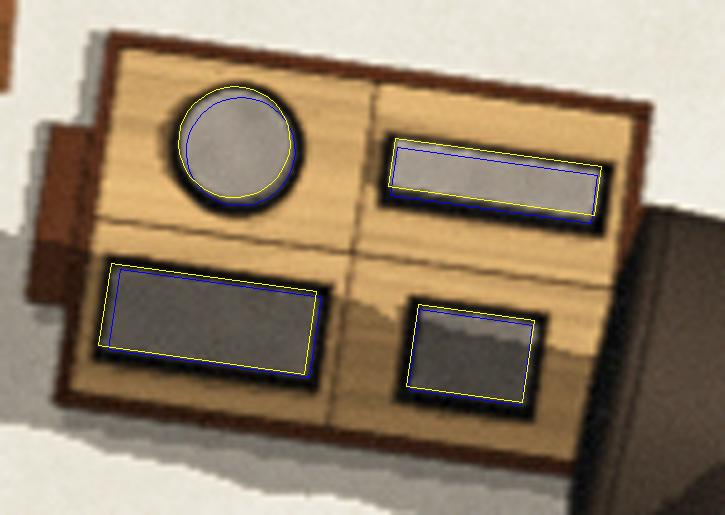

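View pics/ov_sideF_280.png

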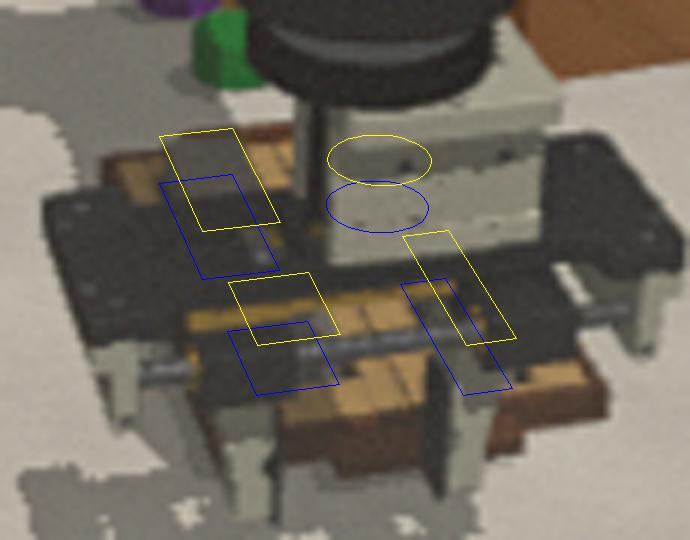

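View pics/topF.png

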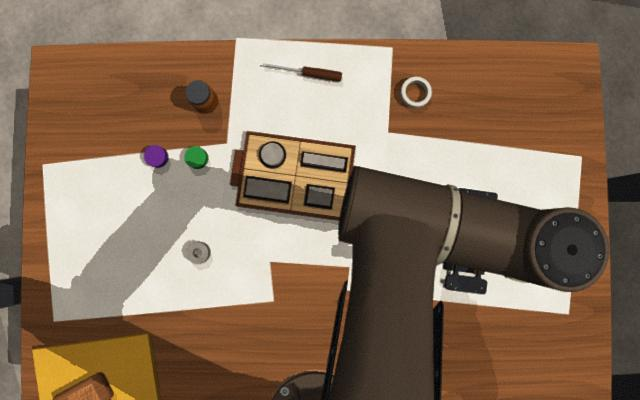

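All four tops match the z = 0.036 outlines inside the recesses. I'll clear the view for one more check.

>>> jog_arm(
  motion=[
    {"dx": -0.03, "dy": 0, "dz": 0, "twist": 0},
    {"dx": -0.06, "dy": -0.01, "dz": 0, "twist": 0},
    {"dx": -0.08, "dy": -0.04, "dz": 0, "twist": 0},
    {"dx": -0.1, "dy": -0.08, "dz": 0, "twist": 0},
    {"dx": -0.1, "dy": -0.12, "dz": 0, "twist": 0},
    {"dx": -0.1, "dy": -0.16, "dz": 0, "twist": 0},
    {"dx": -0.1, "dy": -0.2, "dz": 0, "twist": 0},
    {"dx": -0.1, "dy": -0.24, "dz": 0, "twist": 0},
    {"dx": -0.1, "dy": -0.28, "dz": 0, "twist": 0},
    {"dx": -0.1, "dy": -0.32, "dz": 0, "twist": 0},
    {"dx": -0.1, "dy": -0.36, "dz": 0, "twist": 0},
    {"dx": -0.1, "dy": -0.4, "dz": 0, "twist": 0},
    {"dx": -0.1, "dy": -0.44, "dz": 0, "twist": 0},
    {"dx": -0.1, "dy": -0.48, "dz": 0, "twist": 0},
    {"dx": -0.1, "dy": -0.52, "dz": 0, "twist": 0},
    {"dx": -0.1, "dy": -0.56, "dz": 0, "twist": 0},
    {"dx": -0.1, "dy": -0.6, "dz": 0, "twist": 0},
    {"dx": -0.1, "dy": -0.62, "dz": 0, "twist": 0},
    {"dx": -0.1, "dy": -0.62, "dz": 0, "twist": 0},
    {"dx": -0.1, "dy": -0.62, "dz": 0, "twist": 0},
  ],
)

```text
t: 35.17
eef_pos: [0.5294, 0.318, 0.2334]
ee_rot: [0.908, 1.569, -2.373]
force: [0.2, -1.3, -0.0]
width: 0.0539
```

```bash
python3 fin.py; python3 - <<'E'
import cv2,numpy as np
a=cv2.imread("pics/side0.png").astype(int);b=cv2.imread("pics/sideF.png").astype(int)
d=abs(a-b).max(2); print("broken diff",d[295:340,340:395].max(),d[295:340,340:395].mean()); print("wheel side",d[160:180,244:266].mean())
a=cv2.imread("pics/top0.png").astype(int);b=cv2.imread("pics/topF.png").astype(int);d=abs(a-b).max(2)
print("top wheel",d[238:265,182:212].mean(),"broken",d[205:255,460:498].mean())
E
```

```text
35.2667 [0.52974169 0.31616868 0.23417829] 0.0538498326949301 [-0.24104593 -0.21330973  0.91297635]
broken diff 8 2.4909090909090907
wheel side 4.797727272727273
top wheel 7.455555555555556 broken 4.706315789473684
```

View pics/ov_sideF_280.png

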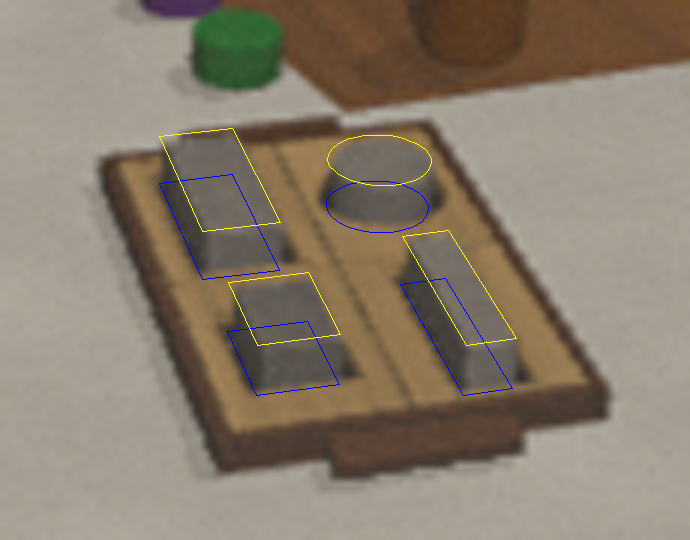

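View pics/topF.png

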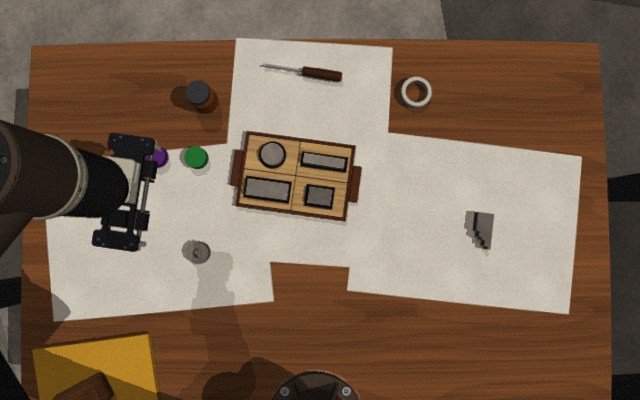

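All four stones are flat in their recesses. The wheel (197,252) and the broken stone (480,229) are unmoved, and the arm is clear of everything. I'll hand in.

```bash
python3 -c "
from station import arm
print(arm.job_done())"
```

```text
the job is handed in; nothing more can be done
None
```

All four good stones are back in the caddy, each set down flat on the floor of its own recess. I handed the job in at about 35 s. No verdict is reported back, so these results rest on my own last checks.

- **Final pictures:** in the top view, the four tops match their expected outlines inside the recesses to within about a pixel. The side view agrees apart from the same 1–2 pixel offset it had before I started. By the gripper's position at release, each stone is within about 1.5 mm of its recess centre.
- **Setting down:** the upward force on the gripper rose as each stone reached its floor, at the height I expected. I opened the fingers only after that.
- **Look-alikes:** comparing first and last pictures shows the wheel and the broken stone unmoved. The arm ended clear of everything.
- **What disagreed:** the real fingertips sit roughly 30 mm higher than the given tool frame says. My first two attempts on the long stone therefore closed above it; it did not move. I then went lower, to a reported TCP height of about -4 mm, and all four grips held.

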